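Free two files from the barred bench rack

TASK

The sloping file rack has come from the store with its retaining bar still across the files: lift the bar out of its two open brackets and lay it flat on the green bench mat, wholly on it. Only then take the two orange-handled files out of the rack and lay them flat inside the steel tray, side by side and not one on the other. Set things down rather than dropping them, leave the two blue-handled files in their notches, and do not knock the lamp above the rack or the other things on the bench.

Things in the scene. Friction and masses are not known exactly. Their poses are not given: they have to be found in the camera images.
- rack: Wooden sloping file rack, fixed, 224 wide (y), 190 deep, 155 high. Origin on the bench under its centre; x points away from the robot, y along the notched rails, z up. Its face slopes at 35 degrees: in the rack frame up-slope u = (cos35, 0, sin35), outward normal n = (-sin35, 0, cos35). Four files lie along u side by side, tips down on a ledge, 50 mm apart at y = -75, -25, 25, 75 mm.
- rack_notch (a point): Middle of the upper notched rail (12 thick), on the line of the file axes; axes as rack. It carries the ferrules, 48 mm down the slope from the handle centres. The notches hold a file only sideways (10 mm deep): it is lifted out along n. Side cheeks (12 thick, y = +-106) stay 26 mm below the file axes; between the rails the rack is open, so fingertips may pass between files.
- rack_face (a point): Midway between the two steel U brackets, where the bar's centre is when home; axes as rack. The brackets stand at rack y = +-106 mm; each has a slot 15 wide along u and 17 deep, open outwards along n, so the bar comes out along n.
- bar_mid (a point): Centre of the retaining bar: aluminium, red ends, 12 x 12 mm square, 228 long, about 90 g. Its y axis runs along the bar; in the rack its x is up the slope u and its z the normal n. It lies loose in the brackets, 3 mm clear of the file blades; at mid-length it is between two files (blades 16 wide, 34 mm clear between them).
- bar_l (a point): End of the bar at +114 mm along its y.
- bar_r (a point): End of the bar at -114 mm along its y.
- file_a_handle (a point): Centre of the orange handle of a 206 mm file, to be taken out; its notch varies. x points from tip to handle end (up the slope in the rack), z out of the blade's flat. Handle round, 22 diameter, 83 long; then a brass ferrule 14 diameter, 20 long, and a blade 16 wide, 5 thick, its tip at x = -164.5 mm. About 100 g, balance near x = -50 mm. Gap between handles 28 mm.
- file_a_tip (a point): Tip of that file, on its axis.
- file_b_handle (a point): Centre of the orange handle of a 206 mm file, to be taken out; its notch varies. x points from tip to handle end (up the slope in the rack), z out of the blade's flat. Handle round, 22 diameter, 83 long; then a brass ferrule 14 diameter, 20 long, and a blade 16 wide, 5 thick, its tip at x = -164.5 mm. About 100 g, balance near x = -50 mm. Gap between handles 28 mm.
- file_b_tip (a point): Tip of that file, on its axis.
- file_c_handle (a point): Centre of the blue handle of a 206 mm file, to be left in the rack; its notch varies. x points from tip to handle end (up the slope in the rack), z out of the blade's flat. Handle round, 22 diameter, 83 long; then a brass ferrule 14 diameter, 20 long, and a blade 16 wide, 5 thick, its tip at x = -164.5 mm. About 100 g, balance near x = -50 mm. Gap between handles 28 mm.
- file_d_handle (a point): Centre of the blue handle of a 206 mm file, to be left in the rack; its notch varies. x points from tip to handle end (up the slope in the rack), z out of the blade's flat. Handle round, 22 diameter, 83 long; then a brass ferrule 14 diameter, 20 long, and a blade 16 wide, 5 thick, its tip at x = -164.5 mm. About 100 g, balance near x = -50 mm. Gap between handles 28 mm.
- lamp_tube (a point): Middle of the LED tube lamp over the rack, fixed: tube 28 mm diameter, 310 long along its y, 310 mm above the bench; it hangs above the handles, so a gripper pointing straight down over the handles would hit it. Two steel posts 12 mm thick stand on the bench at y = +-148 mm, 80 mm beyond the tube (its +x), bending forward to it above 270 mm.
- lamp: The lamp as a whole, origin on the bench about under the rack's centre (40 mm nearer the robot than the tube along its x).
- tray: Fixed steel tray with cork floor, 270 (x) x 170 (y) x 22 high, walls 4 thick, floor 4 above the bench; origin on the bench under its centre. A file fits along its x. On the left or the right.
- mat: Fixed green bench mat 270 (x) x 170 (y), 3 mm thick; origin on the bench under its centre. On the other side from the tray.
- flask: Bystander: black drinking flask, 68 diameter, 230 high; loose, to be left alone. Origin on the bench under it.
- drink: Bystander: green water bottle with orange cap, 70 diameter, 190 high; loose, to be left alone. Origin on the bench under it.
- block: Bystander: steel bench block 65 x 65 x 20; loose, to be left alone. Origin on the bench under it.
- waxpot: Bystander: aluminium wax pot, 62 diameter, 48 high; loose, to be left alone. Origin on the bench under it.
- hammer: Bystander: small hammer lying down, 190 long along x; loose, to be left alone. Origin on the bench under it.
- pliers: Bystander: green-handled pliers lying down, 130 long along x; loose, to be left alone. Origin on the bench under it.

How it is judged:
On the way, in this order (a step that is already met when the one before it is completed fails the run):
1. the bar is lifted clear of both brackets while both orange-handled files are still in the rack (distance between bar_mid and rack_face above 0.05 m and distance of each of file_a_handle, file_b_handle from where it was at the start of the episode below 0.03 m), for 0.1 s.
2. the bar lies flat on the mat, let go, with both orange-handled files still in the rack (x of bar_l in the frame of mat between -0.137 and 0.137 m and y of bar_l in the frame of mat between -0.087 and 0.087 m and z of each of bar_l, bar_r in the frame of mat below 0.016 m and x of bar_r in the frame of mat between -0.137 and 0.137 m and y of bar_r in the frame of mat between -0.087 and 0.087 m and distance of each of file_a_handle, file_b_handle from where it was at the start of the episode below 0.03 m and contact force between the fingers and bar below 0.1 N), for 0.2 s.
At the end, for the whole second after the job is handed in: Bar flat on the mat, both ends within its edges (2 mm over allowed); both orange-handled files flat on the tray floor, handle and tip inside, neither resting on the other (under 0.3 N); all at rest; blue-handled files within 20 mm of their start (x of bar_l in the frame of mat between -0.137 and 0.137 m and y of bar_l in the frame of mat between -0.087 and 0.087 m and z of each of bar_l, bar_r in the frame of mat below 0.016 m and x of bar_r in the frame of mat between -0.137 and 0.137 m and y of bar_r in the frame of mat between -0.087 and 0.087 m and x of file_a_handle in the frame of tray between -0.135 and 0.135 m and y of file_a_handle in the frame of tray between -0.085 and 0.085 m and z of each of file_a_handle, file_b_handle in the frame of tray below 0.022 m and x of file_a_tip in the frame of tray between -0.135 and 0.135 m and y of file_a_tip in the frame of tray between -0.085 and 0.085 m and z of each of file_a_tip, file_b_tip in the frame of tray below 0.016 m and x of file_b_handle in the frame of tray between -0.135 and 0.135 m and y of file_b_handle in the frame of tray between -0.085 and 0.085 m and x of file_b_tip in the frame of tray between -0.135 and 0.135 m and y of file_b_tip in the frame of tray between -0.085 and 0.085 m and distance of each of file_c_handle, file_d_handle from where it was at the start of the episode below 0.02 m and contact force between file_a and file_b below 0.3 N and linear speed of each of bar, file_a, file_b below 0.03 m/s); the robot touches nothing.
It fails at once if the bar or an orange-handled file is dropped: it moves faster than 0.7 m/s (a fall of about 25 mm) while the fingers do not hold it ((linear speed of bar above 0.7 m/s and contact force between the fingers and bar below 0.05 N) or (linear speed of file_a above 0.7 m/s and contact force between the fingers and file_a below 0.05 N) or (linear speed of file_b above 0.7 m/s and contact force between the fingers and file_b below 0.05 N)).
It fails at once if a blue-handled file is shifted more than 30 mm (distance of any of file_c_handle, file_d_handle from where it was at the start of the episode above 0.03 m).
It fails at once if the lamp is knocked with more than 4 N (contact force between any of the fingers, the arm, bar, file_a, file_b and lamp above 4 N).
It fails at once if another loose thing on the bench is pushed more than 25 mm or tipped (distance of any of flask, drink, block, waxpot, hammer, pliers from where it was at the start of the episode above 0.025 m or angle between any of flask, drink, waxpot's own z axis and vertical above 0.4 rad).
It also fails if it takes over 72 s, if anything falls off the work surface, if the arm or the gripper's body presses on something with over 40 N, if the wrist force passes 120 N, or if a joint passes its speed limit or range.

ROBOT

A 6-joint arm with a two-finger parallel gripper is mounted at the origin on the work surface. World frame = base frame: x ahead of the robot, y to its left, z up, the work surface at z = 0. Lengths are in m, angles in rad, forces in N, time in s.
With the tool pointing down it reaches from about 0.325 to 0.75 m from the base axis. Payload 7.6 kg.
Tool frame: the origin (TCP) lies between the finger pads; the fingertips stand 17 mm ahead of it and the grasp point (between the pads) lies 2 mm behind it (ctrl.tip_reach is the distance from the TCP to the fingertips, in m); z points along the fingers, y is the line along which they close (so a half turn about z gives the same grasp; the last joint's range is limited). The gripper opens to 85 mm and grips with 20 to 120 N. Pads are 22 mm wide; open, the fingers measure 114 mm over their backs; the gripper's body (76 mm by 85 mm) begins 54 mm behind the grasp point. The pads swing forward as they close: fully open they stand 13 mm farther back than shut.
Start: joints at [1.065, 0.052, 1.401, -0, 1.689, -0.07], TCP at [0.222, 0.476, 0.248] pointing down, gripper open.
Joint ranges: [-2.9, 2.9], [-0.91, 2.17], [0.12, 2.37], [-1.06, 4.2], [0.26, 2.73], [-2.93, 2.93]. Speed limits (rad/s): [2.57, 2.57, 3.01, 3.14, 3.14, 3.14].

INTERFACE

Orientations are given as a unit quaternion [w, x, y, z].
In Python, from station import ctrl gives the robot as it stands.
- The arm moves only by the shell command python3 -m creep 'ROWS' [FORCE]. ROWS is JSON, a list of rows, each an object of numbers: "hand": the closure, from 0 (fully open) to 1 (shut); "tx", "ty", "tz": the shift along the tool's x, y, z in mm; "ax", "ay", "az": the turn, a rotation vector about the tool's x, y, z in rad. In form: [{"hand": .., "tx": .., "ty": .., "tz": .., "ax": .., "ay": .., "az": ..}, ...]. A call has 1 to 20 rows; each row shifts and turns the commanded pose from where the row before left it, along the tool's axes as they then stand; what a row does not reach is not made up. A row lasts 1/10 s, in which the tool goes at most 50 mm and 8.59 degrees, less where a joint would pass 70% of its speed; a pose out of reach is approached as far as the arm can. A call is refused whole if a number of a shift passes 50 or a number of a turn 0.15, either way. A call with a gripper value outside its range is refused whole. The fingers move at their own pace and stop on an object; FORCE is the grip in N (left out, the last holds). Time passes only in rows, so rows that do not move let the fingers close. It gives the time, the measured TCP pose, the force, the opening and the grip force at its end, in the units of the state.
- ctrl.sense(): the state, without advancing time (a new reading comes with each control period).
- ctrl.camera(name): name is "scene" or "top"; returns a dict with "img" (400x640x3 uint8, blue, green, red), "camera_matrix" (3x3 intrinsics, pixels), "k1" (the pictures are not rectified: a ray, as slopes to the right and down, at radius r is drawn at 1 + k1 r^2 times it, then the intrinsics apply), "eye" and "rotation" of the camera in the world. Camera axes: x right, y up, looking along -z (the intrinsics and any distortion apply to the point x, -y, -z); pixel columns grow to the right and rows downward; lengths in m; the calibration is good to about 2 mm. A picture is of the moment at which its call begins. There is no depth.
- ctrl.finish_job(): hands the job in; it is judged then, once.
Trained networks look in a picture, given as the dict that the camera call returned (one of the last four; its "shot" number tells which), for a name from the list of things; names that differ only in an ending like _2 or _b are one class to them, and where a whole thing is asked for, a point or a joint stands for the part that bears it (a point fixed in the world has none). Each returns a list of dicts, best first, with "p" (0 to 1); they miss things now and then, are a little off and sometimes report something else, mostly with a low value. They report only what shows in the picture. A call takes as long as a camera call.
- ctrl.boxes_of(picture, name): "box" ([left, top, width, height] in pixels, round what is visible of it).
The state is a dict: "t": time; "joints": joint angles; "dq": joint speeds; "joint_torque": joint torques, N m; "eef_pos": TCP position; "tool_rot": TCP orientation; "contact_force": force on the tool from outside, world axes, zero at the start; "torque": the same for the moment, N m; "opening": opening from 0.0 (shut) to 1.0 (fully open); "finger_force": force on a finger pad.
Only numpy, scipy, OpenCV 4.12 (cv2) and the standard library are available. Lean on these libraries where they do the work, as an engineer would, in place of code of your own. Each camera call takes 0.05 s, during which the arm holds its last target. There are 200 camera calls.

## Working session

There is one attempt and no reset: what is moved stays moved. The work goes in short steps, Python scripts to look and compute and a shell command to move; the robot and the scene stay as the last step left them, time stands still between calls to the robot, and variables do not carry over. Pictures are saved under pics/ and viewed, at most 10 in all, crops included, and the job is handed in when it is done.

```bash
ls; mkdir -p pics; cat > h.py <<'E'
import numpy as np, cv2
from station import ctrl
from scipy.spatial.transform import Rotation as R
def ray(c,px):
    K=np.array(c["camera_matrix"]);k=c["k1"]
    p=cv2.undistortPoints(np.array([[px]],float),K,np.array([k,0,0,0,0.]))[0,0]
    d=np.array(c["rotation"]).reshape(3,3)@np.array([p[0],-p[1],-1]);return np.array(c["eye"]),d/np.linalg.norm(d)
def onz(c,px,z):
    e,d=ray(c,px);return e+d*(z-e[2])/d[2]
def proj(c,P):
    K=np.array(c["camera_matrix"]);M=np.array(c["rotation"]).reshape(3,3)
    q=M.T@(np.array(P)-c["eye"]);s=np.array([q[0],-q[1]])/-q[2];s=s*(1+c["k1"]*(s@s))
    return K[:2,:2]@s+K[:2,2]
def tri(rs):
    A=0;b=0
    for e,d in rs:
        m=np.eye(3)-np.outer(d,d);A=A+m;b=b+m@e
    return np.linalg.solve(A,b)
def Rt():
    q=ctrl.sense()["tool_rot"];return R.from_quat([q[1],q[2],q[3],q[0]])
E
python3 - <<'E'
from h import *
s=ctrl.sense();print({k:np.round(v,3) for k,v in s.items()})
for n in("scene","top"):
    c=ctrl.camera(n);cv2.imwrite(f"pics/{n}0.png",c["img"]);print(n,np.round(c["eye"],3),np.round(c["rotation"],3).tolist(),c["camera_matrix"],c["k1"])
    for o in "rack bar_mid bar_l bar_r file_a_handle file_c_handle file_a_tip lamp_tube tray mat flask drink block waxpot hammer pliers rack_notch rack_face".split():
        print(o,[(np.round(b["box"]).astype(int).tolist(),round(b["p"],2)) for b in ctrl.boxes_of(c,o)[:4]])
E
```

```text
pics
{'t': np.float64(0.0), 'joints': array([ 1.065,  0.053,  1.402, -0.   ,  1.689, -0.07 ]), 'dq': array([-0.   , -0.002,  0.   , -0.002,  0.001, -0.001]), 'joint_torque': array([ 1.0000e-03, -3.8167e+01, -3.6019e+01,  0.0000e+00,  6.0000e-03,
       -0.0000e+00]), 'eef_pos': array([0.221, 0.476, 0.247]), 'tool_rot': array([-0.   ,  0.216,  0.976, -0.001]), 'contact_force': array([-0.216,  0.711, -0.469]), 'torque': array([-0.008,  0.038,  0.081]), 'finger_force': np.float64(0.0), 'opening': np.float64(1.0)}
scene [ 1.814 -0.541  1.453] [0.757, 0.336, 0.217, 0.517] [[468.88482068   0.         322.76355595]
 [  0.         468.88482068 195.10047761]
 [  0.           0.           1.        ]] -0.008928879185142418
rack [([290, 195, 69, 53], 0.65)]
bar_mid [([305, 198, 38, 15], 0.52)]
bar_l [([298, 208, 14, 11], 0.63), ([296, 196, 50, 17], 0.56)]
bar_r [([298, 208, 14, 11], 0.63), ([296, 196, 50, 17], 0.56)]
file_a_handle [([338, 198, 10, 11], 0.46)]
file_c_handle [([313, 189, 16, 10], 0.15)]
file_a_tip [([338, 206, 11, 4], 0.57)]
lamp_tube [([293, 171, 81, 89], 0.83), ([292, 198, 67, 
[... 1170 characters left out ...]
313, 180, 5, 52], 0.5), ([403, 148, 28, 27], 0.34)]
lamp_tube [([283, 154, 100, 28], 0.82), ([308, 181, 62, 55], 0.43)]
tray [([400, 194, 58, 81], 0.82), ([215, 205, 54, 75], 0.55)]
mat [([214, 204, 52, 74], 0.57), ([306, 177, 65, 60], 0.44)]
flask [([240, 141, 27, 32], 0.69)]
drink [([402, 150, 26, 22], 0.85), ([182, 216, 15, 34], 0.37)]
block [([308, 253, 23, 21], 0.82), ([306, 216, 62, 4], 0.63)]
waxpot [([361, 249, 14, 17], 0.65), ([212, 204, 55, 77], 0.62), ([307, 180, 64, 57], 0.49)]
hammer [([466, 186, 34, 55], 0.92), ([403, 150, 28, 26], 0.6)]
pliers [([182, 213, 14, 40], 0.73)]
rack_notch [([304, 178, 64, 61], 0.81), ([215, 205, 52, 76], 0.68)]
rack_face [([306, 180, 62, 58], 0.82)]
```

```bash
sed -i 's/np.array(c\["rotation"\]).reshape(3,3)/R.from_quat(np.roll(c["rotation"],-1)).as_matrix()/' h.py
python3 - <<'E'
from h import *
a=cv2.imread("pics/top0.png")[135:285,170:510];cv2.imwrite("pics/t1.png",cv2.resize(a,None,fx=2.3,fy=2.3,interpolation=cv2.INTER_CUBIC))
a=cv2.imread("pics/scene0.png")[160:290,170:440];cv2.imwrite("pics/s1.png",cv2.resize(a,None,fx=2.9,fy=2.9,interpolation=cv2.INTER_CUBIC))
a=cv2.imread("pics/top0.png")[165:245,290:390];cv2.imwrite("pics/t2.png",cv2.resize(a,None,fx=7,fy=7,interpolation=cv2.INTER_CUBIC))
E
```

```text
(no output)
```

View pics/t1.png

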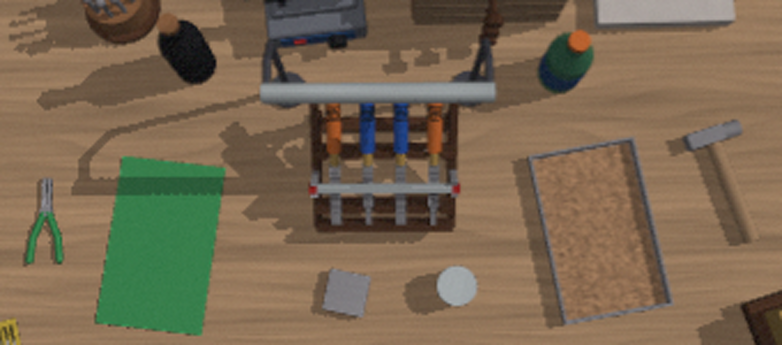

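View pics/t2.png

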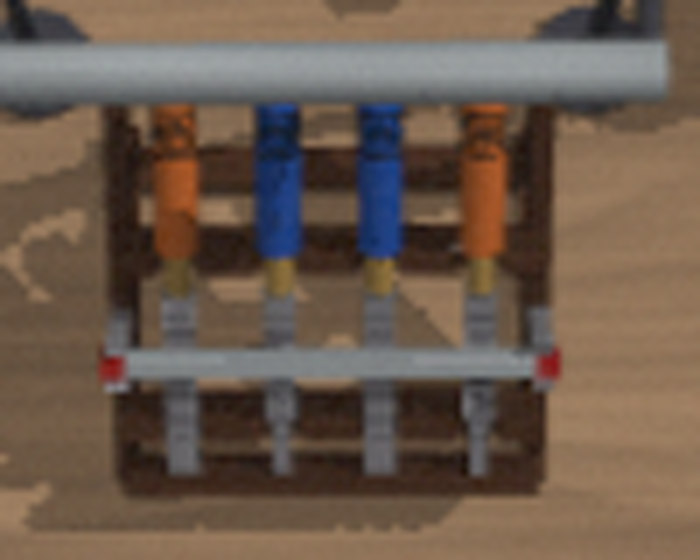

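View pics/s1.png

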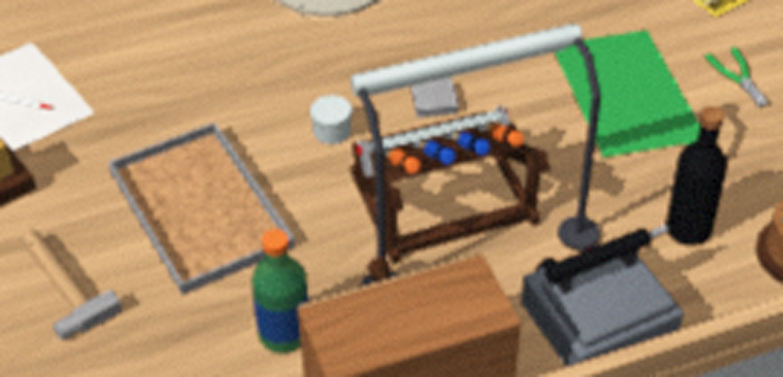

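Top view: the orange files are the two outer ones. Bar's red ends are at about (306,217) and (368,217). Mat is on the left, tray on the right, and the lamp tube crosses the upper handle ends. In the scene view the red bar ends are at about (294,212) and (344,200).

```bash
python3 - <<'E'
from h import *
t=ctrl.camera("top");s=ctrl.camera("scene")
# refine red blobs
for c,n in((t,"top"),(s,"scene")):
    b,g,r=[c["img"][...,i].astype(int) for i in range(3)]
    m=((r>110)&(g<60)&(b<70)).astype(np.uint8);k,l,st,ce=cv2.connectedComponentsWithStats(m)
    print(n,"red",[(np.round(ce[i],1).tolist(),int(st[i,4])) for i in range(1,k) if st[i,4]>2 and 280<ce[i][0]<380 and 160<ce[i][1]<250])
    o=((r>150)&(g>50)&(g<130)&(b<80)).astype(np.uint8);k,l,st,ce=cv2.connectedComponentsWithStats(o)
    print("or",[(np.round(ce[i],1).tolist(),st[i].tolist()) for i in range(1,k) if st[i,4]>5])
    if n=="top":
        g0=cv2.findContours(((g>r+40)&(g>b+20)).astype(np.uint8),0,2)[0];g0=max(g0,key=cv2.contourArea)
        rc=cv2.minAreaRect(g0);bx=cv2.boxPoints(rc);print("mat",[np.round(onz(c,p,.003),3).tolist() for p in bx],np.round(onz(c,rc[0],.003),3))
f=lambda x,y:(290+(x+.5)/7-.5,165+(y+.5)/7-.5)
L=tri([ray(t,f(112,367)),ray(s,(344,199.7))]);Rr=tri([ray(t,f(548,365)),ray(s,(294.1,211.7))])
print("bar L,R",L.round(4),Rr.round(4),np.linalg.norm(L-Rr))
g=lambda x,y:(170+(x+.5)/2.3-.5,135+(y+.5)/2.3-.5)
T=np.array([onz(t,g(*p),.022)[:2] for p in((530,157),(632,141),(669,302),(565,322))]);print("tray",T.round(3).tolist(),T.mean(0).round(4))
m=(L+Rr)/2;y=(L-Rr);y[2]=0;y/=np.linalg.norm(y);x=np.cross(y,[0,0,1]);c,s_=np.cos(.6109),np.sin(.6109)
u=c*x+s_*np.array([0,0,1]);n=-s_*x+c*np.array([0,0,1]);print("mid",m.round(4),"x",x.round(3),"u",u.round(3),"n",n.round(3))
def plane(px,P):
    e,d=ray(t,px);p=e+d*((P-e)@n)/(d@n)-m;return [round(float(p@v)*1000,1) for v in(u,y,n)]
for X in(178,279,379,482):print("hnd/ferr",plane(f(X,258),m-.0115*n))
for X in(183,282,379,480):print("tip",plane(f(X,472),m-.0115*n))
print("tool",Rt().as_matrix().round(3).tolist())
for nm,px in(("block",g(346,292)),("wax",g(457,286))):print(nm,onz(t,px,.03).round(3))
for px in ((0,0),):
  a,b=onz(t,g(262,92),.324),onz(t,g(494,92),.324);print("lamp",a.round(3),b.round(3))
E
```

```text
top red [([314.7, 197.3], 3), ([368.2, 216.7], 9), ([305.1, 217.3], 7)]
or [([421.8, 152.0], [418, 148, 9, 9, 62]), ([359.9, 193.2], [359, 186, 3, 16, 37]), ([316.0, 191.0], [315, 188, 3, 7, 21]), ([520.8, 275.4], [510, 266, 21, 20, 101])]
mat [[0.324, 0.45, 0.003], [0.595, 0.418, 0.003], [0.566, 0.247, 0.003], [0.297, 0.284, 0.003]] [0.444 0.35  0.003]
scene red [([292.6, 211.4], 5)]
or [([520.3, 57.2], [518, 56, 5, 4, 6]), ([506.0, 78.4], [503, 77, 7, 3, 7]), ([586.0, 107.6], [579, 104, 17, 7, 65]), ([415.6, 198.8], [412, 197, 9, 5, 33]), ([341.9, 205.0], [340, 203, 5, 5, 16]), ([347.5, 207.0], [345, 205, 6, 5, 26]), ([308.9, 215.0], [304, 211, 11, 9, 47]), ([445.3, 239.5], [436, 229, 25, 17, 89]), ([447.8, 234.3], [446, 233, 4, 4, 11]), ([452.8, 236.9], [452, 235, 3, 5, 9]), ([264.3, 245.1], [261, 242, 8, 6, 22]), ([309.9, 269.1], [273, 248, 76, 43, 1799]), ([613.6, 383.1], [612, 380, 4, 7, 8]), ([607.4, 389.0], [604, 386, 7, 6, 9]), ([637.3, 395.2], [635, 391, 5, 9, 17]), ([630.9, 396.8], [628, 395, 6, 5, 10])]
bar L,R [0.5168 0.1012 0.0894] [ 0.5124 -0.1185  0.0909] 0.21974255137672039
tray [[0.571, -0.243], [0.593, -0.405], [0.339, -0.445], [0.311, -0.284]] [ 0.4536 -0.3444]
mid [ 0.5146 -0.0086  0.0901] x [ 1.   -0.02  0.  ] u [ 0.819 -0.017  0.574] n [-0.573  0.012  0.819]
hnd/ferr [53.9, 74.2, -11.5]
hnd/ferr [53.8, 24.1, -11.5]
hnd/ferr [53.7, -25.4, -11.5]
hnd/ferr [53.7, -76.4, -11.5]
tip [-66.9, 74.3, -11.5]
tip [-66.9, 23.6, -11.5]
tip [-66.9, -26.1, -11.5]
tip [-66.8, -77.6, -11.5]
tool [[-0.907, 0.422, 0.0], [0.422, 0.907, 0.0], [-0.0, 0.0, -1.0]]
block [0.363 0.053 0.03 ]
wax [ 0.369 -0.119  0.03 ]
lamp [0.612 0.148 0.324] [ 0.605 -0.155  0.324]
```

```bash
cat >> h.py <<'E'
m0=np.array([.5146,-.0086,.0901]);yr=np.array([.02,1,0]);yr/=np.linalg.norm(yr);xr=np.cross(yr,[0,0,1])
u=np.cos(.6109)*xr+np.sin(.6109)*np.array([0,0,1]);n=np.cross(u,yr)
Rbar=R.from_matrix(np.c_[yr,u,-n]);Rfile=R.from_matrix(np.c_[u,-yr,-n])
def down(deg):  # tool x heading in world
    a=np.radians(deg);x=np.array([np.cos(a),np.sin(a),0]);z=np.array([0,0,-1.]);return R.from_matrix(np.c_[x,np.cross(z,x),z])
def plan(P,Rg):
    s=ctrl.sense();r=Rt();p=s["eef_pos"];rv=(r.inv()*Rg).as_rotvec();d=np.array(P)-p
    N=max(1,int(np.ceil(np.linalg.norm(rv)/.148)));print("t",round(float(s["t"]),2),"pos",np.round(p,4),"joints",np.round(s["joints"],2),"F",np.round(s["contact_force"],1),"op",round(float(s["opening"]),3),"ff",round(float(s["finger_force"]),1))
    print("turn",rv.round(4),"rows",N,"each",(rv/N).round(4));print("shift mm now-axes",(r.inv().apply(d)*1000).round(1),"goal-axes",(Rg.inv().apply(d)*1000).round(1))
E
python3 -c "
from h import *
plan(m0+.1*n,Rbar)"
```

```text
t 2.0 pos [0.2216 0.476  0.2483] joints [ 1.06  0.05  1.4  -0.    1.69 -0.07] F [ 0.5 -0.6 -0.8] op 1.001 ff 0.0
turn [-0.5405 -0.3523  1.1171] rows 9 each [-0.0601 -0.0391  0.1241]
shift mm now-axes [-417.7 -338.7   76.3] goal-axes [-478.6  157.1  203.2]
```

```bash
python3 -m creep '[{"hand":0,"ax":-0.0601,"ay":-0.0391,"az":0.1241},{"hand":0,"ax":-0.0601,"ay":-0.0391,"az":0.1241},{"hand":0,"ax":-0.0601,"ay":-0.0391,"az":0.1241},{"hand":0,"ax":-0.0601,"ay":-0.0391,"az":0.1241},{"hand":0,"ax":-0.0601,"ay":-0.0391,"az":0.1241},{"hand":0,"ax":-0.0601,"ay":-0.0391,"az":0.1241},{"hand":0,"ax":-0.0601,"ay":-0.0391,"az":0.1241},{"hand":0,"ax":-0.0601,"ay":-0.0391,"az":0.1241},{"hand":0,"ax":-0.0601,"ay":-0.0391,"az":0.1241},{"hand":0}]'
python3 -c "
from h import *
plan(m0+.1*n,Rbar)"
```

```text
t 2.0 pos [0.2216 0.476  0.2483] joints [ 1.06  0.05  1.4  -0.    1.69 -0.07] F [ 0.5 -0.6 -0.8] op 1.001 ff 0.0
turn [-0.5405 -0.3523  1.1171] rows 9 each [-0.0601 -0.0391  0.1241]
shift mm now-axes [-417.7 -338.7   76.3] goal-axes [-478.6  157.1  203.2]invalid input
```

```bash
python3 -m creep '[{"hand":0,"tx":0,"ty":0,"tz":0,"ax":-0.06,"ay":-0.039,"az":0.124},{"hand":0,"tx":0,"ty":0,"tz":0,"ax":-0.06,"ay":-0.039,"az":0.124},{"hand":0,"tx":0,"ty":0,"tz":0,"ax":-0.06,"ay":-0.039,"az":0.124},{"hand":0,"tx":0,"ty":0,"tz":0,"ax":-0.06,"ay":-0.039,"az":0.124},{"hand":0,"tx":0,"ty":0,"tz":0,"ax":-0.06,"ay":-0.039,"az":0.124},{"hand":0,"tx":0,"ty":0,"tz":0,"ax":-0.06,"ay":-0.039,"az":0.124},{"hand":0,"tx":0,"ty":0,"tz":0,"ax":-0.06,"ay":-0.039,"az":0.124},{"hand":0,"tx":0,"ty":0,"tz":0,"ax":-0.06,"ay":-0.039,"az":0.124},{"hand":0,"tx":0,"ty":0,"tz":0,"ax":-0.06,"ay":-0.039,"az":0.124}]'
python3 -c "
from h import *
plan(m0+.1*n,Rbar)"
```

```text
t: 2.9
eef_pos: [0.2214, 0.4759, 0.2487]
tool_rot: [0.215, 0.682, 0.666, 0.212]
contact_force: [0.0, -0.9, 0.3]
opening: 0.999
finger_force: 0.0
t 2.9 pos [0.2214 0.4759 0.2487] joints [ 1.35 -0.05  1.59 -0.6   1.47  1.4 ] F [ 0.  -0.9  0.3] op 0.999 ff 0.0
turn [ 0.0018 -0.0008 -0.0044] rows 1 each [ 0.0018 -0.0008 -0.0044]
shift mm now-axes [-478.   158.8  203.5] goal-axes [-478.6  157.1  203.6]
```

```bash
python3 -m creep '[{"hand":0.5,"tx":-34,"ty":11,"tz":14.5,"ax":0,"ay":0,"az":0},{"hand":0.5,"tx":-34,"ty":11,"tz":14.5,"ax":0,"ay":0,"az":0},{"hand":0.5,"tx":-34,"ty":11,"tz":14.5,"ax":0,"ay":0,"az":0},{"hand":0.5,"tx":-34,"ty":11,"tz":14.5,"ax":0,"ay":0,"az":0},{"hand":0.5,"tx":-34,"ty":11,"tz":14.5,"ax":0,"ay":0,"az":0},{"hand":0.5,"tx":-34,"ty":11,"tz":14.5,"ax":0,"ay":0,"az":0},{"hand":0.5,"tx":-34,"ty":11,"tz":14.5,"ax":0,"ay":0,"az":0},{"hand":0.5,"tx":-34,"ty":11,"tz":14.5,"ax":0,"ay":0,"az":0},{"hand":0.5,"tx":-34,"ty":11,"tz":14.5,"ax":0,"ay":0,"az":0},{"hand":0.5,"tx":-34,"ty":11,"tz":14.5,"ax":0,"ay":0,"az":0},{"hand":0.5,"tx":-34,"ty":11,"tz":14.5,"ax":0,"ay":0,"az":0},{"hand":0.5,"tx":-34,"ty":11,"tz":14.5,"ax":0,"ay":0,"az":0},{"hand":0.5,"tx":-34,"ty":11,"tz":14.5,"ax":0,"ay":0,"az":0},{"hand":0.5,"tx":-34,"ty":11,"tz":14.5,"ax":0,"ay":0,"az":0}]'
python3 - <<'E'
from h import *
plan(m0+.1*n,Rbar)
s=ctrl.camera("scene");t=ctrl.camera("top")
a=s["img"][150:270,280:400];b=t["img"][150:250,280:400]
f=lambda i:cv2.resize(i,None,fx=5,fy=5,interpolation=cv2.INTER_CUBIC)
cv2.imwrite("pics/s3.png",f(s["img"][165:265,285:400]))
E
```

```text
t: 4.3
eef_pos: [0.4557, -0.0063, 0.1704]
tool_rot: [0.215, 0.681, 0.668, 0.211]
contact_force: [0.7, 1.2, 0.1]
opening: 0.503
finger_force: 0.0
t 4.3 pos [ 0.4557 -0.0063  0.1704] joints [-0.13 -0.57  2.17  0.08  0.94 -0.14] F [0.7 1.2 0.1] op 0.503 ff 0.0
turn [ 0.0009 -0.0005  0.0003] rows 1 each [ 0.0009 -0.0005  0.0003]
shift mm now-axes [-1.1  2.2 -0.5] goal-axes [-1.1  2.2 -0.5]
```

View pics/s3.png

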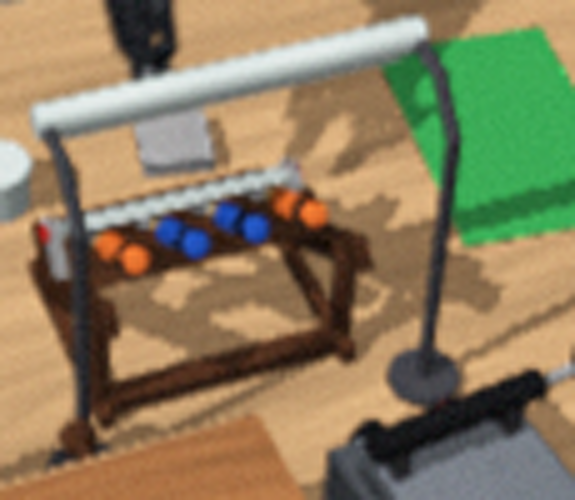

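Scene view: the gripper hangs above and in front of the rack, partly behind the lamp tube at about (314,171). The bar and all four files are in place. I'll check the model by reprojecting it.

```bash
python3 - <<'E'
from h import *
s=ctrl.camera("scene");t=ctrl.camera("top")
for Y in(.114,-.114):print("bar end",proj(s,m0+Y*yr).round(1),proj(t,m0+Y*yr).round(1))
for Y in(.075,-.075):
    P=m0-.0115*n+.137*u+Y*yr;print("handle end",P.round(3),proj(s,P).round(1))
p=ctrl.sense()["eef_pos"];print("tip of tool",proj(s,p+Rt().apply([0,0,.017])).round(1),proj(t,p+Rt().apply([0,0,.017])).round(1))
cv2.imwrite("pics/t3.png",cv2.resize(t["img"][160:250,285:385],None,fx=6,fy=6,interpolation=cv2.INTER_CUBIC))
E
```

```text
bar end [344.4 199.4] [303.8 216.8]
bar end [293.2 212.1] [369.1 216.8]
handle end [0.635 0.064 0.159] [347.8 208.4]
handle end [ 0.632 -0.086  0.159] [312.  217.5]
tip of tool [315.8 186.3] [335.8 228.8]
```

View pics/t3.png

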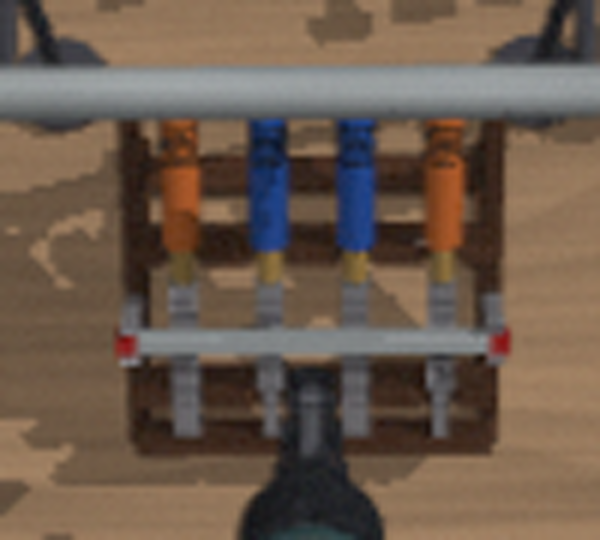

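```bash
python3 -m creep '[{"hand":0.5,"tx":-1,"ty":2,"tz":20,"ax":0,"ay":0,"az":0},{"hand":0.5,"tx":0,"ty":0,"tz":20,"ax":0,"ay":0,"az":0},{"hand":0.5,"tx":0,"ty":0,"tz":20,"ax":0,"ay":0,"az":0},{"hand":0.5,"tx":0,"ty":0,"tz":15,"ax":0,"ay":0,"az":0},{"hand":0.5,"tx":0,"ty":0,"tz":10,"ax":0,"ay":0,"az":0},{"hand":0.5,"tx":0,"ty":0,"tz":2.5,"ax":0,"ay":0,"az":0},{"hand":0.5,"tx":0,"ty":0,"tz":0,"ax":0,"ay":0,"az":0}]' 40
python3 -c "
from h import *
plan(m0+.012*n,Rbar)"
```

```text
t: 5.2
eef_pos: [0.5068, -0.0051, 0.0995]
tool_rot: [0.214, 0.68, 0.669, 0.211]
contact_force: [-0.4, 0.0, 0.6]
opening: 0.501
finger_force: 0.0
t 5.2 pos [ 0.5068 -0.0051  0.0995] joints [-0.11 -0.28  2.11  0.08  0.71 -0.14] F [-0.4  0.   0.6] op 0.501 ff 0.0
turn [-0.0013 -0.0024  0.0026] rows 1 each [-0.0013 -0.0024  0.0026]
shift mm now-axes [-3.3  1.   0.2] goal-axes [-3.3  1.1  0.2]
```

```bash
python3 -m creep '[{"hand":0.5,"tx":-3,"ty":1,"tz":0,"ax":0,"ay":0,"az":0},{"hand":1,"tx":0,"ty":0,"tz":0,"ax":0,"ay":0,"az":0},{"hand":1,"tx":0,"ty":0,"tz":0,"ax":0,"ay":0,"az":0},{"hand":1,"tx":0,"ty":0,"tz":0,"ax":0,"ay":0,"az":0},{"hand":1,"tx":0,"ty":0,"tz":0,"ax":0,"ay":0,"az":0},{"hand":1,"tx":0,"ty":0,"tz":0,"ax":0,"ay":0,"az":0},{"hand":1,"tx":0,"ty":0,"tz":0,"ax":0,"ay":0,"az":0}]' 40
python3 -c "
from h import *
plan(m0+.012*n,Rbar)"
```

```text
t: 5.9
eef_pos: [0.5096, -0.0096, 0.1027]
tool_rot: [0.217, 0.68, 0.667, 0.212]
contact_force: [4.1, 1.1, 3.7]
opening: 0.125
finger_force: 41.7
t 5.9 pos [ 0.5096 -0.0096  0.1027] joints [-0.12 -0.28  2.11  0.09  0.7  -0.15] F [4.1 1.1 3.7] op 0.125 ff 41.7
turn [ 0.0055 -0.0006  0.001 ] rows 1 each [ 0.0055 -0.0006  0.001 ]
shift mm now-axes [ 1.1 -3.2  1.2] goal-axes [ 1.1 -3.1  1.2]
```

```bash
python3 -m creep '[{"hand":1,"tx":0,"ty":-2,"tz":-5,"ax":0,"ay":0,"az":0},{"hand":1,"tx":0,"ty":0,"tz":-10,"ax":0,"ay":0,"az":0},{"hand":1,"tx":0,"ty":0,"tz":-10,"ax":0,"ay":0,"az":0},{"hand":1,"tx":0,"ty":0,"tz":-15,"ax":0,"ay":0,"az":0},{"hand":1,"tx":0,"ty":0,"tz":-20,"ax":0,"ay":0,"az":0},{"hand":1,"tx":0,"ty":0,"tz":-25,"ax":0,"ay":0,"az":0},{"hand":1,"tx":0,"ty":0,"tz":-25,"ax":0,"ay":0,"az":0},{"hand":1,"tx":0,"ty":0,"tz":-20,"ax":0,"ay":0,"az":0},{"hand":1,"tx":0,"ty":0,"tz":0,"ax":0,"ay":0,"az":0}]'
python3 - <<'E'
from h import *
P=np.array([.4455,.35,.12]);plan(P,down(173.5));plan(P,down(128))
c=ctrl.camera("scene");cv2.imwrite("pics/s4.png",cv2.resize(c["img"][155:265,270:420],None,fx=5,fy=5))
E
```

```text
t: 6.8
eef_pos: [0.4318, -0.0082, 0.2083]
tool_rot: [0.216, 0.68, 0.668, 0.212]
contact_force: [-0.4, 0.2, -2.3]
opening: 0.126
finger_force: 42.1
t 6.8 pos [ 0.4318 -0.0082  0.2083] joints [-0.15 -0.7   2.16  0.09  1.07 -0.15] F [-0.4  0.2 -2.3] op 0.126 ff 42.1
turn [ 0.4977  0.4532 -1.4257] rows 11 each [ 0.0452  0.0412 -0.1296]
shift mm now-axes [358.4 -45.2  75.9] goal-axes [ 27.  357.4  88.3]
t 6.8 pos [ 0.4318 -0.0082  0.2083] joints [-0.15 -0.7   2.16  0.09  1.07 -0.15] F [-0.4  0.2 -2.3] op 0.126 ff 42.1
turn [ 0.5907  0.2101 -0.66  ] rows 7 each [ 0.0844  0.03   -0.0943]
shift mm now-axes [358.4 -45.2  75.9] goal-axes [273.8 231.3  88.3]
```

View pics/s4.png

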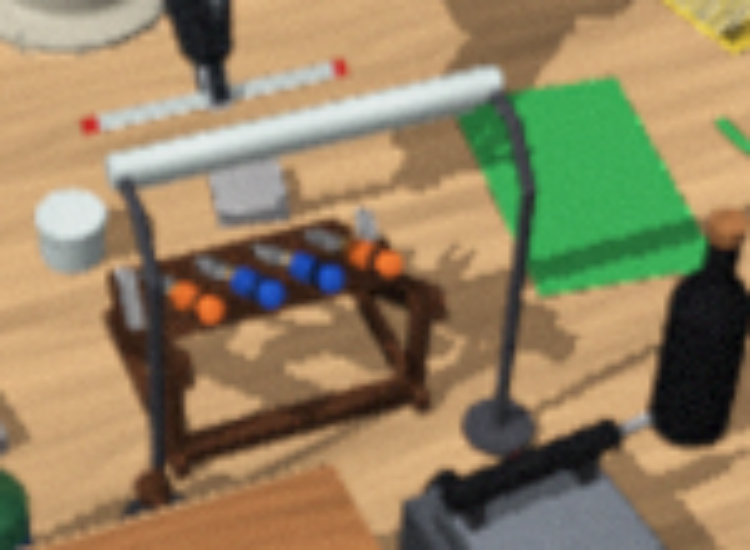

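Scene view: the bar is held clear with its ends at about (288,180) and (338,169). All four files are still in the rack.

```bash
python3 -m creep '[{"hand":1,"tx":15,"ty":0,"tz":0,"ax":0,"ay":0,"az":0},{"hand":1,"tx":30,"ty":0.5,"tz":0,"ax":0,"ay":0,"az":0},{"hand":1,"tx":36,"ty":0.5,"tz":0.5,"ax":0,"ay":0,"az":0},{"hand":1,"tx":36,"ty":0.5,"tz":0.5,"ax":0,"ay":0,"az":0},{"hand":1,"tx":36,"ty":0.5,"tz":0.5,"ax":0,"ay":0,"az":0},{"hand":1,"tx":36,"ty":0.5,"tz":0.5,"ax":0,"ay":0,"az":0},{"hand":1,"tx":36,"ty":0.5,"tz":0.5,"ax":0,"ay":0,"az":0},{"hand":1,"tx":36,"ty":0.5,"tz":0.5,"ax":0,"ay":0,"az":0},{"hand":1,"tx":36,"ty":0.5,"tz":0.5,"ax":0,"ay":0,"az":0},{"hand":1,"tx":36,"ty":0.5,"tz":0,"ax":0,"ay":0,"az":0},{"hand":1,"tx":25,"ty":0.5,"tz":0,"ax":0,"ay":0,"az":0}]'
python3 -m creep '[{"hand":1,"tx":0,"ty":0,"tz":0,"ax":0.045,"ay":0.041,"az":-0.13},{"hand":1,"tx":0,"ty":0,"tz":0,"ax":0.045,"ay":0.041,"az":-0.13},{"hand":1,"tx":0,"ty":0,"tz":0,"ax":0.045,"ay":0.041,"az":-0.13},{"hand":1,"tx":0,"ty":0,"tz":0,"ax":0.045,"ay":0.041,"az":-0.13},{"hand":1,"tx":0,"ty":0,"tz":0,"ax":0.045,"ay":0.041,"az":-0.13},{"hand":1,"tx":0,"ty":0,"tz":0,"ax":0.045,"ay":0.041,"az":-0.13},{"hand":1,"tx":0,"ty":0,"tz":0,"ax":0.045,"ay":0.041,"az":-0.13},{"hand":1,"tx":0,"ty":0,"tz":0,"ax":0.045,"ay":0.041,"az":-0.13},{"hand":1,"tx":0,"ty":0,"tz":0,"ax":0.045,"ay":0.041,"az":-0.13},{"hand":1,"tx":0,"ty":0,"tz":0,"ax":0.045,"ay":0.041,"az":-0.13},{"hand":1,"tx":0,"ty":0,"tz":0,"ax":0.045,"ay":0.041,"az":-0.13}]'
python3 - <<'E'
from h import *
plan([.4455,.35,.09],down(173.5))
E
```

```text
t: 7.95
eef_pos: [0.4438, 0.3521, 0.2026]
tool_rot: [0.214, 0.68, 0.669, 0.209]
contact_force: [0.3, -0.0, -0.5]
opening: 0.128
finger_force: 42.0
t: 9.05
eef_pos: [0.4446, 0.3497, 0.203]
tool_rot: [-0.003, 0.052, 0.999, -0.002]
contact_force: [0.6, 0.5, -0.7]
opening: 0.132
finger_force: 42.0
t 9.05 pos [0.4446 0.3497 0.203 ] joints [ 0.6   0.19  1.34  0.    1.62 -0.87] F [ 0.6  0.5 -0.7] op 0.132 ff 42.0
turn [-0.0038 -0.0058  0.0089] rows 1 each [-0.0038 -0.0058  0.0089]
shift mm now-axes [ -1.6   0.8 113. ] goal-axes [ -0.9   0.4 113. ]
```

```bash
python3 -m creep '[{"hand":1,"tx":-1,"ty":0,"tz":25,"ax":-0.004,"ay":-0.006,"az":0.009},{"hand":1,"tx":0,"ty":0,"tz":35,"ax":0,"ay":0,"az":0},{"hand":1,"tx":0,"ty":0,"tz":35,"ax":0,"ay":0,"az":0},{"hand":1,"tx":0,"ty":0,"tz":25,"ax":0,"ay":0,"az":0},{"hand":1,"tx":0,"ty":0,"tz":15,"ax":0,"ay":0,"az":0},{"hand":1,"tx":0,"ty":0,"tz":10,"ax":0,"ay":0,"az":0},{"hand":1,"tx":0,"ty":0,"tz":5,"ax":0,"ay":0,"az":0},{"hand":1,"tx":0,"ty":0,"tz":2,"ax":0,"ay":0,"az":0},{"hand":1,"tx":0,"ty":0,"tz":0,"ax":0,"ay":0,"az":0}]'
python3 - <<'E'
from h import *
plan([.4455,.35,.022],down(173.5))
c=ctrl.camera("scene");cv2.imwrite("pics/s5.png",cv2.resize(c["img"][140:240,340:460],None,fx=5,fy=5))
P=ctrl.sense()["eef_pos"]+[0,0,-.013];
for n_,c in(("s",c),("t",ctrl.camera("top"))):
    b,g,r=[c["img"][...,i].astype(int) for i in range(3)]
    m=((r>110)&(g<60)&(b<70)).astype(np.uint8);k,l,st,ce=cv2.connectedComponentsWithStats(m)
    print([(ce[i].round(1).tolist(),int(st[i,4])) for i in range(1,k) if st[i,4]>1]);x=Rt().apply([.112,0,0]);print(proj(c,P+x).round(1),proj(c,P-x).round(1))
E
```

```text
t: 9.95
eef_pos: [0.4464, 0.3504, 0.0543]
tool_rot: [0.003, 0.059, 0.998, 0.002]
contact_force: [-0.7, -0.3, -1.2]
opening: 0.128
finger_force: 42.0
t 9.95 pos [0.4464 0.3504 0.0543] joints [ 0.6   0.31  1.5  -0.    1.32 -0.85] F [-0.7 -0.3 -1.2] op 0.128 ff 42.0
turn [ 0.0046  0.0053 -0.0051] rows 1 each [ 0.0046  0.0053 -0.0051]
shift mm now-axes [ 1.  -0.7 32.3] goal-axes [ 0.8 -0.5 32.3]
[([511.5, 66.9], 364), ([395.6, 198.8], 5), ([308.5, 211.5], 2), ([347.5, 210.0], 2)]
[378.5 169. ] [395.9 200.5]
[([299.8, 152.8], 5), ([240.5, 209.5], 4), ([483.3, 316.7], 3)]
[232.5 271. ] [241.  208.9]
```

View pics/s5.png

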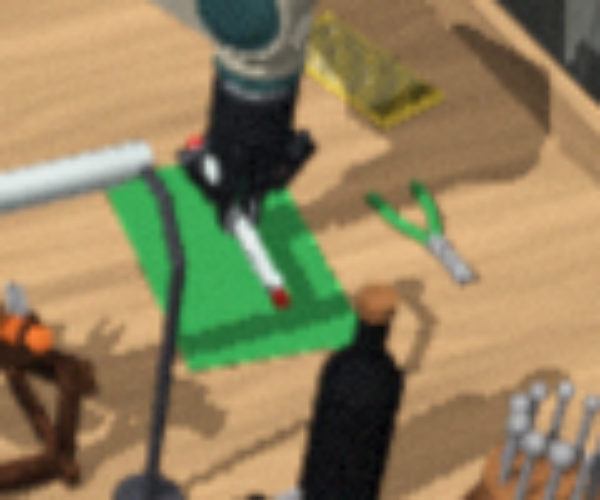

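Scene view: the bar hangs lengthwise over the middle of the mat, with its far end at about (396,199). That matches the model, so I'll lower it gently.

```bash
python3 -m creep '[{"hand":1,"tx":0,"ty":0,"tz":10,"ax":0.0046,"ay":0.0053,"az":-0.005},{"hand":1,"tx":0,"ty":0,"tz":8,"ax":0,"ay":0,"az":0},{"hand":1,"tx":0,"ty":0,"tz":5,"ax":0,"ay":0,"az":0},{"hand":1,"tx":0,"ty":0,"tz":3,"ax":0,"ay":0,"az":0},{"hand":1,"tx":0,"ty":0,"tz":2,"ax":0,"ay":0,"az":0},{"hand":1,"tx":0,"ty":0,"tz":0,"ax":0,"ay":0,"az":0}]'
```

```text
t: 10.65
eef_pos: [0.4459, 0.35, 0.0252]
tool_rot: [-0.001, 0.057, 0.998, -0.001]
contact_force: [-0.2, 0.0, -1.5]
opening: 0.131
finger_force: 42.0
```

```bash
python3 -m creep '[{"hand":1,"tx":0,"ty":0,"tz":2,"ax":0,"ay":0,"az":0},{"hand":1,"tx":0,"ty":0,"tz":1,"ax":0,"ay":0,"az":0},{"hand":1,"tx":0,"ty":0,"tz":0,"ax":0,"ay":0,"az":0}]'
```

```text
t: 10.95
eef_pos: [0.4459, 0.3501, 0.0224]
tool_rot: [-0.001, 0.057, 0.998, -0.001]
contact_force: [-0.7, 0.0, -0.7]
opening: 0.13
finger_force: 42.0
```

```bash
python3 -m creep '[{"hand":1,"tx":0,"ty":0,"tz":1,"ax":0,"ay":0,"az":0},{"hand":1,"tx":0,"ty":0,"tz":1,"ax":0,"ay":0,"az":0},{"hand":1,"tx":0,"ty":0,"tz":0,"ax":0,"ay":0,"az":0}]'
```

```text
t: 11.25
eef_pos: [0.446, 0.3501, 0.0205]
tool_rot: [-0.001, 0.057, 0.998, -0.0]
contact_force: [0.0, 0.6, -1.0]
opening: 0.123
finger_force: 42.1
```

```bash
python3 -m creep '[{"hand":1,"tx":0,"ty":0,"tz":1,"ax":0,"ay":0,"az":0},{"hand":1,"tx":0,"ty":0,"tz":0,"ax":0,"ay":0,"az":0}]'
```

```text
t: 11.45
eef_pos: [0.4461, 0.3502, 0.0205]
tool_rot: [-0.0, 0.057, 0.998, -0.0]
contact_force: [-3.0, -2.3, 6.5]
opening: 0.128
finger_force: 47.0
```

```bash
python3 -m creep '[{"hand":1,"tx":0,"ty":0,"tz":1,"ax":0,"ay":0,"az":0},{"hand":1,"tx":0,"ty":0,"tz":0,"ax":0,"ay":0,"az":0}]'
```

```text
t: 11.65
eef_pos: [0.4461, 0.3502, 0.0204]
tool_rot: [-0.001, 0.057, 0.998, -0.001]
contact_force: [-6.1, -5.7, 14.0]
opening: 0.121
finger_force: 50.9
```

```bash
python3 -m creep '[{"hand":1,"tx":0,"ty":0,"tz":-2,"ax":0,"ay":0,"az":0},{"hand":0.75,"tx":0,"ty":0,"tz":0,"ax":0,"ay":0,"az":0},{"hand":0.6,"tx":0,"ty":0,"tz":0,"ax":0,"ay":0,"az":0},{"hand":0.5,"tx":0,"ty":0,"tz":-2,"ax":0,"ay":0,"az":0},{"hand":0.5,"tx":0,"ty":0,"tz":-10,"ax":0,"ay":0,"az":0},{"hand":0.5,"tx":0,"ty":0,"tz":-30,"ax":0,"ay":0,"az":0},{"hand":0.5,"tx":0,"ty":0,"tz":-50,"ax":0,"ay":0,"az":0},{"hand":0.5,"tx":0,"ty":0,"tz":-50,"ax":0,"ay":0,"az":0},{"hand":0.5,"tx":0,"ty":0,"tz":-30,"ax":0,"ay":0,"az":0}]'
python3 - <<'E'
from h import *
c=ctrl.camera("scene");i=cv2.resize(c["img"][150:230,350:430],None,fx=5,fy=5)
t=ctrl.camera("top");j=cv2.resize(t["img"][195:285,205:285],None,fx=4.4444,fy=4.4444)
cv2.imwrite("pics/s6.png",np.hstack([i,j]) if i.shape[0]==j.shape[0] else np.hstack([i,cv2.resize(j,(356,400))]))
P=m0-.0115*n+.0705*u
print(P);plan(P+.075*yr+.12*n,Rfile)
E
```

```text
t: 12.55
eef_pos: [0.447, 0.3508, 0.1982]
tool_rot: [0.002, 0.057, 0.998, 0.002]
contact_force: [-0.4, 0.3, 1.0]
opening: 0.504
finger_force: 0.0
[ 0.5789324  -0.00988665  0.12111913]
t 12.65 pos [0.448  0.3515 0.1997] joints [ 0.6   0.19  1.35 -0.    1.59 -0.86] F [1.  0.  0.6] op 0.493 ff 0.0
turn [-0.906   0.0341  2.9128] rows 21 each [-0.0431  0.0016  0.1387]
shift mm now-axes [ -95.7 -275.9  -20.8] goal-axes [ 68.1 283.7  23.6]
```

View pics/s6.png

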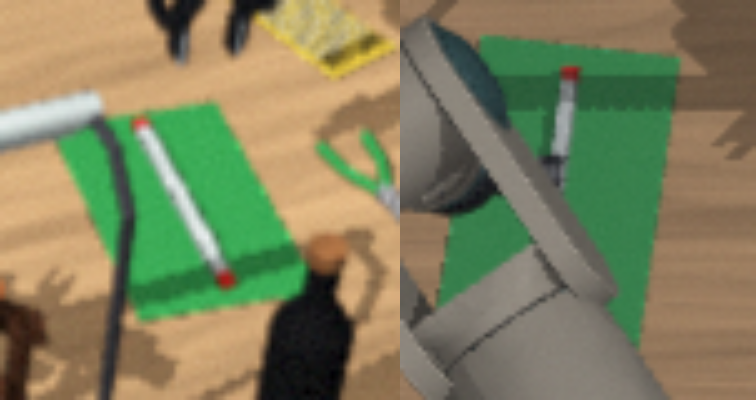

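Bar lies flat near the mat's centre, with red ends at about (378,174) and (395,206) in the scene view. Next is the left orange file: turn first, then approach.

```bash
python3 -m creep '[{"hand":0.55,"tx":0,"ty":0,"tz":0,"ax":-0.043,"ay":0.0016,"az":0.139},{"hand":0.55,"tx":0,"ty":0,"tz":0,"ax":-0.043,"ay":0.0016,"az":0.139},{"hand":0.55,"tx":0,"ty":0,"tz":0,"ax":-0.043,"ay":0.0016,"az":0.139},{"hand":0.55,"tx":0,"ty":0,"tz":0,"ax":-0.043,"ay":0.0016,"az":0.139},{"hand":0.55,"tx":0,"ty":0,"tz":0,"ax":-0.043,"ay":0.0016,"az":0.139},{"hand":0.55,"tx":0,"ty":0,"tz":0,"ax":-0.043,"ay":0.0016,"az":0.139},{"hand":0.55,"tx":0,"ty":0,"tz":0,"ax":-0.043,"ay":0.0016,"az":0.139},{"hand":0.55,"tx":0,"ty":0,"tz":0,"ax":-0.043,"ay":0.0016,"az":0.139},{"hand":0.55,"tx":0,"ty":0,"tz":0,"ax":-0.043,"ay":0.0016,"az":0.139},{"hand":0.55,"tx":0,"ty":0,"tz":0,"ax":-0.043,"ay":0.0016,"az":0.139},{"hand":0.55,"tx":0,"ty":0,"tz":0,"ax":-0.043,"ay":0.0016,"az":0.139},{"hand":0.55,"tx":0,"ty":0,"tz":0,"ax":-0.043,"ay":0.0016,"az":0.139},{"hand":0.55,"tx":0,"ty":0,"tz":0,"ax":-0.043,"ay":0.0016,"az":0.139},{"hand":0.55,"tx":0,"ty":0,"tz":0,"ax":-0.043,"ay":0.0016,"az":0.139},{"hand":0.55,"tx":0,"ty":0,"tz":0,"ax":-0.043,"ay":0.0016,"az":0.139},{"hand":0.55,"tx":0,"ty":0,"tz":0,"ax":-0.043,"ay":0.0016,"az":0.139},{"hand":0.55,"tx":0,"ty":0,"tz":0,"ax":-0.043,"ay":0.0016,"az":0.139},{"hand":0.55,"tx":0,"ty":0,"tz":0,"ax":-0.043,"ay":0.0016,"az":0.139},{"hand":0.55,"tx":0,"ty":0,"tz":0,"ax":-0.043,"ay":0.0016,"az":0.139},{"hand":0.55,"tx":0,"ty":0,"tz":0,"ax":-0.043,"ay":0.0016,"az":0.139}]'
python3 - <<'E'
from h import *
P=m0-.0115*n+.0705*u
plan(P+.075*yr+.12*n,Rfile)
E
```

```text
t: 14.65
eef_pos: [0.4458, 0.35, 0.1921]
tool_rot: [0.006, 0.954, 0.059, 0.293]
contact_force: [0.7, 0.0, -0.8]
opening: 0.447
finger_force: 0.0
t 14.65 pos [0.4458 0.35   0.1921] joints [ 0.78 -0.09  1.74 -0.44  1.07  2.36] F [ 0.7  0.  -0.8] op 0.447 ff 0.0
turn [-0.0346  0.0145  0.1322] rows 1 each [-0.0346  0.0145  0.1322]
shift mm now-axes [ 36.5 290.    7.9] goal-axes [ 74.2 282.2  18.6]
```

```bash
python3 -m creep '[{"hand":0.55,"tx":0,"ty":0,"tz":0,"ax":-0.035,"ay":0.0145,"az":0.132},{"hand":0.55,"tx":5,"ty":28,"tz":0,"ax":0,"ay":0,"az":0},{"hand":0.55,"tx":7,"ty":35,"tz":0,"ax":0,"ay":0,"az":0},{"hand":0.55,"tx":7,"ty":35,"tz":0,"ax":0,"ay":0,"az":0},{"hand":0.55,"tx":7,"ty":35,"tz":0,"ax":0,"ay":0,"az":0},{"hand":0.55,"tx":8,"ty":35,"tz":0,"ax":0,"ay":0,"az":0},{"hand":0.55,"tx":8,"ty":35,"tz":0,"ax":0,"ay":0,"az":0},{"hand":0.55,"tx":10,"ty":35,"tz":5,"ax":0,"ay":0,"az":0},{"hand":0.55,"tx":11,"ty":25,"tz":7,"ax":0,"ay":0,"az":0},{"hand":0.55,"tx":11,"ty":19,"tz":7,"ax":0,"ay":0,"az":0},{"hand":0.55,"tx":0,"ty":0,"tz":0,"ax":0,"ay":0,"az":0}]'
python3 - <<'E'
from h import *
P=m0-.0115*n+.0705*u
plan(P+.075*yr+.009*n,Rfile)
t=ctrl.camera("top");cv2.imwrite("pics/t7.png",cv2.resize(t["img"][165:245,285:385],None,fx=6,fy=6,interpolation=cv2.INTER_CUBIC))
E
```

```text
t: 15.75
eef_pos: [0.5141, 0.065, 0.2197]
tool_rot: [0.004, 0.954, -0.008, 0.301]
contact_force: [-0.5, -0.4, -0.2]
opening: 0.451
finger_force: 0.0
t 15.75 pos [0.5141 0.065  0.2197] joints [ 0.09 -0.38  1.93 -0.07  0.98  1.7 ] F [-0.5 -0.4 -0.2] op 0.451 ff 0.0
turn [0.0006 0.0003 0.0031] rows 1 each [0.0006 0.0003 0.0031]
shift mm now-axes [ -2.2  -1.5 109.8] goal-axes [ -2.2  -1.4 109.8]
```

View pics/t7.png

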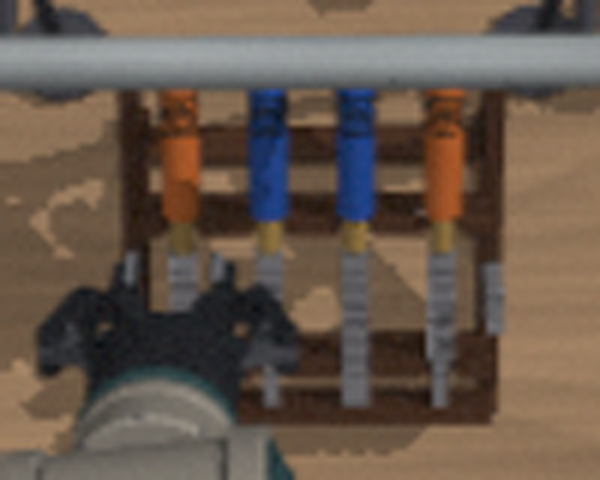

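Top view: the open fingers straddle the left orange file, with tips at about (307,209) and (322,209). I'll go down along −n.

```bash
python3 -m creep '[{"hand":0.58,"tx":-2,"ty":0,"tz":20,"ax":0,"ay":0,"az":0.003},{"hand":0.58,"tx":0,"ty":0,"tz":30,"ax":0,"ay":0,"az":0},{"hand":0.58,"tx":0,"ty":0,"tz":25,"ax":0,"ay":0,"az":0},{"hand":0.58,"tx":0,"ty":0,"tz":15,"ax":0,"ay":0,"az":0},{"hand":0.58,"tx":0,"ty":0,"tz":12,"ax":0,"ay":0,"az":0},{"hand":0.58,"tx":0,"ty":0,"tz":7,"ax":0,"ay":0,"az":0},{"hand":0.58,"tx":0,"ty":0,"tz":0,"ax":0,"ay":0,"az":0}]'
python3 - <<'E'
from h import *
P=m0-.0115*n+.0705*u
plan(P+.075*yr+.009*n,Rfile)
E
```

```text
t: 16.5
eef_pos: [0.5741, 0.067, 0.1286]
tool_rot: [0.002, 0.954, -0.008, 0.3]
contact_force: [-0.2, -0.7, 0.4]
opening: 0.421
finger_force: 0.0
t 16.5 pos [0.5741 0.067  0.1286] joints [ 0.08 -0.09  1.89 -0.08  0.74  1.7 ] F [-0.2 -0.7  0.4] op 0.421 ff 0.0
turn [-0.0023  0.0014  0.0035] rows 1 each [-0.0023  0.0014  0.0035]
shift mm now-axes [0.9 1.8 0.8] goal-axes [0.9 1.8 0.8]
```

Close, then lift out along n.

```bash
python3 -m creep '[{"hand":0.58,"tx":0,"ty":2,"tz":1,"ax":0,"ay":0,"az":0.003},{"hand":1,"tx":0,"ty":0,"tz":0,"ax":0,"ay":0,"az":0},{"hand":1,"tx":0,"ty":0,"tz":0,"ax":0,"ay":0,"az":0},{"hand":1,"tx":0,"ty":0,"tz":0,"ax":0,"ay":0,"az":0},{"hand":1,"tx":0,"ty":0,"tz":0,"ax":0,"ay":0,"az":0},{"hand":1,"tx":0,"ty":0,"tz":0,"ax":0,"ay":0,"az":0}]' 60
python3 - <<'E'
from h import *
P=m0-.0115*n+.0705*u
plan(P+.075*yr+.009*n,Rfile)
E
```

```text
t: 17.1
eef_pos: [0.575, 0.0643, 0.129]
tool_rot: [0.002, 0.954, -0.009, 0.301]
contact_force: [-4.8, 1.3, 4.5]
opening: 0.235
finger_force: 58.8
t 17.1 pos [0.575  0.0643 0.129 ] joints [ 0.07 -0.09  1.89 -0.07  0.74  1.7 ] F [-4.8  1.3  4.5] op 0.235 ff 58.8
turn [-0.0017 -0.0004 -0.0004] rows 1 each [-0.0017 -0.0004 -0.0004]
shift mm now-axes [-0.1 -0.9  0.5] goal-axes [-0.1 -0.9  0.5]
```

```bash
python3 -m creep '[{"hand":1,"tx":0,"ty":0,"tz":-6,"ax":0,"ay":0,"az":0},{"hand":1,"tx":0,"ty":0,"tz":-10,"ax":0,"ay":0,"az":0},{"hand":1,"tx":0,"ty":0,"tz":-10,"ax":0,"ay":0,"az":0},{"hand":1,"tx":0,"ty":0,"tz":-15,"ax":0,"ay":0,"az":0},{"hand":1,"tx":0,"ty":0,"tz":-20,"ax":0,"ay":0,"az":0},{"hand":1,"tx":0,"ty":0,"tz":-25,"ax":0,"ay":0,"az":0},{"hand":1,"tx":0,"ty":0,"tz":-25,"ax":0,"ay":0,"az":0},{"hand":1,"tx":0,"ty":0,"tz":-20,"ax":0,"ay":0,"az":0},{"hand":1,"tx":0,"ty":0,"tz":0,"ax":0,"ay":0,"az":0}]'
cat >> h.py <<'E'
a=np.radians(9);tx=np.array([np.cos(a),np.sin(a),0]);ty=np.array([-np.sin(a),np.cos(a),0]);T0=np.array([.4536,-.3444,0])
def tray(x,y,z):return T0+x*tx+y*ty+[0,0,z]
E
python3 - <<'E'
from h import *
s=ctrl.sense()
p=tray(.036,-.038,.0);p[2]=s["eef_pos"][2]
plan(p,down(9))
c=ctrl.camera("top");c2=ctrl.camera("scene");i=c["img"][160:280,270:400];j=c2["img"][150:270,270:400]
cv2.imwrite("pics/t8.png",cv2.resize(np.hstack([i,j]),None,fx=3,fy=3,interpolation=cv2.INTER_CUBIC))
E
```

```text
t: 18.0
eef_pos: [0.4998, 0.0657, 0.2397]
tool_rot: [0.002, 0.953, -0.009, 0.304]
contact_force: [0.3, 0.0, -0.5]
opening: 0.234
finger_force: 58.9
t 18.0 pos [0.4998 0.0657 0.2397] joints [ 0.09 -0.44  1.94 -0.07  1.03  1.7 ] F [ 0.3  0.  -0.5] op 0.234 ff 58.9
turn [ 0.0522 -0.6157 -0.171 ] rows 5 each [ 0.0104 -0.1231 -0.0342]
shift mm now-axes [  3.5 442.    1.3] goal-axes [-73.8 435.8   0. ]
```

View pics/t8.png

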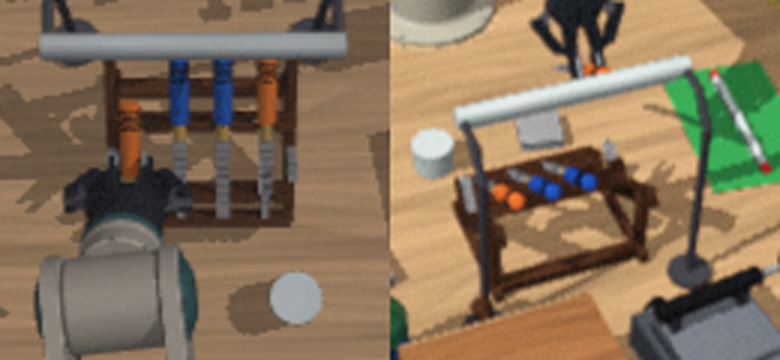

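View: the file is held clear in front of the lamp, its handle at about (313,205) in the top view. The other three files are in their notches and the bar is on the mat. Now across to the tray.

```bash
python3 -m creep '[{"hand":1,"tx":0,"ty":15,"tz":-5,"ax":0,"ay":0,"az":0},{"hand":1,"tx":0,"ty":30,"tz":0,"ax":0,"ay":0,"az":0},{"hand":1,"tx":0,"ty":36,"tz":0,"ax":0,"ay":0,"az":0},{"hand":1,"tx":0,"ty":36,"tz":0,"ax":0,"ay":0,"az":0},{"hand":1,"tx":0,"ty":36,"tz":0,"ax":0,"ay":0,"az":0},{"hand":1,"tx":0,"ty":36,"tz":0,"ax":0,"ay":0,"az":0},{"hand":1,"tx":0,"ty":36,"tz":0,"ax":0,"ay":0,"az":0},{"hand":1,"tx":0,"ty":36,"tz":0,"ax":0,"ay":0,"az":0},{"hand":1,"tx":0,"ty":36,"tz":0,"ax":0,"ay":0,"az":0},{"hand":1,"tx":0,"ty":36,"tz":0,"ax":0,"ay":0,"az":0},{"hand":1,"tx":0,"ty":36,"tz":0,"ax":0,"ay":0,"az":0},{"hand":1,"tx":0,"ty":36,"tz":0,"ax":0,"ay":0,"az":0},{"hand":1,"tx":0,"ty":25,"tz":5,"ax":0,"ay":0,"az":0},{"hand":1,"tx":0,"ty":12,"tz":0,"ax":0,"ay":0,"az":0}]'
python3 -m creep '[{"hand":1,"tx":0,"ty":0,"tz":0,"ax":0.01,"ay":-0.12,"az":-0.034},{"hand":1,"tx":0,"ty":0,"tz":0,"ax":0.01,"ay":-0.12,"az":-0.034},{"hand":1,"tx":0,"ty":0,"tz":0,"ax":0.01,"ay":-0.12,"az":-0.034},{"hand":1,"tx":0,"ty":0,"tz":0,"ax":0.01,"ay":-0.12,"az":-0.034},{"hand":1,"tx":0,"ty":0,"tz":0,"ax":0.01,"ay":-0.12,"az":-0.034},{"hand":1,"tx":0,"ty":0,"tz":0,"ax":0,"ay":0,"az":0}]'
python3 - <<'E'
from h import *
plan(tray(.036,-.038,.06),down(9))
E
```

```text
t: 19.5
eef_pos: [0.4907, -0.3783, 0.232]
tool_rot: [0.001, 0.954, -0.011, 0.299]
contact_force: [0.5, -0.2, -1.3]
opening: 0.233
finger_force: 59.1
t: 20.1
eef_pos: [0.4932, -0.3751, 0.2333]
tool_rot: [-0.0, 0.997, 0.079, 0.003]
contact_force: [-0.8, -0.5, -1.5]
opening: 0.235
finger_force: 59.1
t 20.1 pos [ 0.4932 -0.3751  0.2333] joints [-0.71  0.32  1.13  0.01  1.69  0.7 ] F [-0.8 -0.5 -1.5] op 0.235 ff 59.1
turn [ 0.0004 -0.0068  0.0015] rows 1 each [ 0.0004 -0.0068  0.0015]
shift mm now-axes [  0.6   1.4 173.3] goal-axes [  1.7   1.4 173.3]
```

```bash
python3 -m creep '[{"hand":1,"tx":0,"ty":1,"tz":20,"ax":0,"ay":-0.007,"az":0},{"hand":1,"tx":1,"ty":0,"tz":40,"ax":0,"ay":0,"az":0},{"hand":1,"tx":0,"ty":0,"tz":45,"ax":0,"ay":0,"az":0},{"hand":1,"tx":0,"ty":0,"tz":35,"ax":0,"ay":0,"az":0},{"hand":1,"tx":0,"ty":0,"tz":20,"ax":0,"ay":0,"az":0},{"hand":1,"tx":0,"ty":0,"tz":10,"ax":0,"ay":0,"az":0},{"hand":1,"tx":0,"ty":0,"tz":0,"ax":0,"ay":0,"az":0}]'
cat >> h.py <<'E'
def orange(c,lo=None):
    b,g,r=[c["img"][...,i].astype(int) for i in range(3)]
    o=((r>120)&(g>35)&(g<130)&(b<80)&(r>g+50)).astype(np.uint8);k,l,st,ce=cv2.connectedComponentsWithStats(o)
    return [(ce[i].round(1).tolist(),st[i].tolist()) for i in range(1,k) if st[i,4]>5]
E
python3 - <<'E'
from h import *
plan(tray(.036,-.038,.026),down(9))
p=ctrl.sense()["eef_pos"];r=Rt()
for nm in("scene","top"):
    c=ctrl.camera(nm);print(nm,[(w,proj(c,p+r.apply([x,0,.009])).round(1).tolist()) for w,x in(("c",.025),("end",.0665),("tip",-.1395))])
    q=proj(c,p+r.apply([.045,0,.009]))
    print([o for o in orange(c) if np.linalg.norm(np.array(o[0])-q)<40]);print([(np.round(b["box"]).tolist(),round(b["p"],2)) for b in ctrl.boxes_of(c,"file_a_tip")[:3]])
    cv2.imwrite(f"pics/u_{nm}.png",c["img"])
E
```

```text
t: 20.8
eef_pos: [0.4923, -0.377, 0.0638]
tool_rot: [0.0, 0.997, 0.077, 0.001]
contact_force: [1.1, 0.0, -0.7]
opening: 0.235
finger_force: 59.1
t 20.8 pos [ 0.4923 -0.377   0.0638] joints [-0.71  0.44  1.32  0.    1.38  0.7 ] F [ 1.1  0.  -0.7] op 0.235 ff 59.1
turn [ 0.0005 -0.0022 -0.003 ] rows 1 each [ 0.0005 -0.0022 -0.003 ]
shift mm now-axes [ 2.8 -0.3 37.8] goal-axes [ 2.9 -0.3 37.8]
scene [('c', [234.5, 234.7]), ('end', [238.6, 241.5]), ('tip', [219.3, 209.6])]
[([235.1, 235.5], [230, 227, 12, 17, 73]), ([264.9, 245.2], [261, 242, 9, 6, 27])]
[([232.0, 227.0, 7.0, 15.0], 0.42)]
top [('c', [439.0, 215.5]), ('end', [436.5, 204.1]), ('tip', [449.3, 261.5])]
[]
[([440.0, 202.0, 4.0, 29.0], 0.56), ([237.0, 142.0, 31.0, 32.0], 0.36)]
```

```bash
python3 -m creep '[{"hand":1,"tx":2,"ty":0,"tz":12,"ax":0,"ay":0,"az":0},{"hand":1,"tx":0,"ty":0,"tz":12,"ax":0,"ay":0,"az":0},{"hand":1,"tx":0,"ty":0,"tz":7,"ax":0,"ay":0,"az":0},{"hand":1,"tx":0,"ty":0,"tz":4,"ax":0,"ay":0,"az":0},{"hand":1,"tx":0,"ty":0,"tz":1,"ax":0,"ay":0,"az":0},{"hand":1,"tx":0,"ty":0,"tz":0,"ax":0,"ay":0,"az":0}]'
```

```text
t: 21.6
eef_pos: [0.4953, -0.3774, 0.0292]
tool_rot: [0.001, 0.997, 0.078, 0.001]
contact_force: [0.5, 0.2, -1.2]
opening: 0.231
finger_force: 59.1
```

```bash
python3 -m creep '[{"hand":1,"tx":0,"ty":0,"tz":1.5,"ax":0,"ay":0,"az":0},{"hand":1,"tx":0,"ty":0,"tz":0,"ax":0,"ay":0,"az":0}]'
```

```text
t: 21.8
eef_pos: [0.4953, -0.3774, 0.028]
tool_rot: [0.001, 0.997, 0.078, 0.001]
contact_force: [0.1, 0.2, -1.1]
opening: 0.232
finger_force: 59.1
```

```bash
python3 -m creep '[{"hand":1,"tx":0,"ty":0,"tz":1.5,"ax":0,"ay":0,"az":0},{"hand":1,"tx":0,"ty":0,"tz":1.5,"ax":0,"ay":0,"az":0},{"hand":1,"tx":0,"ty":0,"tz":0,"ax":0,"ay":0,"az":0}]'
```

```text
t: 22.1
eef_pos: [0.4951, -0.3772, 0.0245]
tool_rot: [0.001, 0.997, 0.078, 0.001]
contact_force: [0.1, -0.2, -0.1]
opening: 0.231
finger_force: 59.1
```

```bash
python3 -m creep '[{"hand":1,"tx":0,"ty":0,"tz":1.5,"ax":0,"ay":0,"az":0},{"hand":1,"tx":0,"ty":0,"tz":0,"ax":0,"ay":0,"az":0}]'
```

```text
t: 22.3
eef_pos: [0.4951, -0.3773, 0.023]
tool_rot: [0.001, 0.997, 0.078, 0.001]
contact_force: [-0.1, -0.1, -1.5]
opening: 0.234
finger_force: 59.1
```

```bash
python3 -m creep '[{"hand":1,"tx":0,"ty":0,"tz":1,"ax":0,"ay":0,"az":0},{"hand":1,"tx":0,"ty":0,"tz":0,"ax":0,"ay":0,"az":0}]'
```

```text
t: 22.5
eef_pos: [0.4952, -0.3773, 0.0221]
tool_rot: [0.001, 0.997, 0.078, 0.001]
contact_force: [-0.6, -0.5, -0.8]
opening: 0.234
finger_force: 59.1
```

```bash
python3 -m creep '[{"hand":1,"tx":0,"ty":0,"tz":1,"ax":0,"ay":0,"az":0},{"hand":0.72,"tx":0,"ty":0,"tz":0,"ax":0,"ay":0,"az":0},{"hand":0.6,"tx":0,"ty":0,"tz":0,"ax":0,"ay":0,"az":0},{"hand":0.55,"tx":0,"ty":0,"tz":0,"ax":0,"ay":0,"az":0},{"hand":0.55,"tx":0,"ty":0,"tz":-5,"ax":0,"ay":0,"az":0},{"hand":0.55,"tx":0,"ty":0,"tz":-15,"ax":0,"ay":0,"az":0},{"hand":0.55,"tx":0,"ty":0,"tz":-35,"ax":0,"ay":0,"az":0},{"hand":0.55,"tx":0,"ty":0,"tz":-50,"ax":0,"ay":0,"az":0},{"hand":0.55,"tx":0,"ty":0,"tz":-50,"ax":0,"ay":0,"az":0},{"hand":0.55,"tx":0,"ty":0,"tz":-50,"ax":0,"ay":0,"az":0}]'
python3 - <<'E'
from h import *
P=m0-.0115*n+.0705*u-.077*yr
plan(P+.12*n,Rfile)
c=ctrl.camera("scene")
print([(o,onz(c,o[0],.02).round(3)) for o in orange(c) if 200<o[0][0]<350])
for x in(.061,.1025):print(proj(c,tray(x,-.038,.015)))
E
```

```text
t: 23.5
eef_pos: [0.4944, -0.3767, 0.2301]
tool_rot: [0.002, 0.997, 0.078, 0.002]
contact_force: [0.7, -1.2, 0.1]
opening: 0.45
finger_force: 0.0
t 23.5 pos [ 0.4944 -0.3767  0.2301] joints [-0.71  0.33  1.12  0.    1.68  0.71] F [ 0.7 -1.2  0.1] op 0.45 ff 0.0
turn [-0.0499  0.6054  0.1709] rows 5 each [-0.01    0.1211  0.0342]
shift mm now-axes [  59.  -285.5    9.7] goal-axes [   0.7 -291.4   13.5]
[(([309.2, 215.1], [304, 211, 11, 9, 59]), array([ 0.487, -0.043,  0.02 ])), (([236.7, 243.1], [232, 234, 10, 17, 58]), array([ 0.532, -0.372,  0.02 ])), (([264.6, 245.3], [261, 243, 9, 5, 26]), array([ 0.583, -0.27 ,  0.02 ])), (([309.7, 269.3], [273, 248, 76, 44, 1811]), array([ 0.761, -0.144,  0.02 ]))]
[235.94214369 241.75535996]
[240.05468877 248.54024105]
```

```bash
python3 -m creep '[{"hand":0.55,"tx":0,"ty":0,"tz":0,"ax":-0.01,"ay":0.121,"az":0.034},{"hand":0.55,"tx":0,"ty":0,"tz":0,"ax":-0.01,"ay":0.121,"az":0.034},{"hand":0.55,"tx":0,"ty":0,"tz":0,"ax":-0.01,"ay":0.121,"az":0.034},{"hand":0.55,"tx":0,"ty":0,"tz":0,"ax":-0.01,"ay":0.121,"az":0.034},{"hand":0.55,"tx":0,"ty":0,"tz":0,"ax":-0.01,"ay":0.121,"az":0.034},{"hand":0.55,"tx":0,"ty":-25,"tz":0,"ax":0,"ay":0,"az":0},{"hand":0.55,"tx":0,"ty":-35,"tz":0,"ax":0,"ay":0,"az":0},{"hand":0.55,"tx":0,"ty":-40,"tz":0,"ax":0,"ay":0,"az":0},{"hand":0.55,"tx":0,"ty":-40,"tz":0,"ax":0,"ay":0,"az":0},{"hand":0.55,"tx":0,"ty":-40,"tz":0,"ax":0,"ay":0,"az":0},{"hand":0.55,"tx":0,"ty":-40,"tz":0,"ax":0,"ay":0,"az":0},{"hand":0.55,"tx":0,"ty":-35,"tz":5,"ax":0,"ay":0,"az":0},{"hand":0.55,"tx":0,"ty":-25,"tz":5,"ax":0,"ay":0,"az":0},{"hand":0.55,"tx":0,"ty":-11,"tz":3,"ax":0,"ay":0,"az":0},{"hand":0.55,"tx":0,"ty":0,"tz":0,"ax":0,"ay":0,"az":0}]'
python3 - <<'E'
from h import *
P=m0-.0115*n+.0705*u-.0765*yr
plan(P+.009*n,Rfile)
c=ctrl.camera("top")
for x in(.06,.08):print(proj(c,P+(x-.06)*u))
b,g,r=[c["img"][...,i].astype(int) for i in range(3)]
for row in(188,192,196,200):print(row,[i for i in range(345,380) if r[row,i]>g[row,i]+50 and r[row,i]>110])
E
```

```text
t: 25.05
eef_pos: [0.5077, -0.0846, 0.2167]
tool_rot: [0.002, 0.954, -0.008, 0.3]
contact_force: [-0.7, -0.6, 0.8]
opening: 0.452
finger_force: 0.0
t 25.05 pos [ 0.5077 -0.0846  0.2167] joints [-0.33 -0.39  1.95  0.21  1.    1.2 ] F [-0.7 -0.6  0.8] op 0.452 ff 0.0
turn [-0.0024  0.0006  0.0027] rows 1 each [-0.0024  0.0006  0.0027]
shift mm now-axes [  2.3   0.7 109.3] goal-axes [  2.3   0.4 109.3]
[358.55382475 197.00331124]
[358.66576907 191.68538555]
188 [357, 358, 359, 360, 361]
192 [357, 358, 359, 360, 361]
196 [357, 358, 359, 360, 361]
200 [357, 358, 359, 360, 361]
```

```bash
python3 -m creep '[{"hand":0.58,"tx":2,"ty":1,"tz":20,"ax":-0.002,"ay":0,"az":0.003},{"hand":0.58,"tx":0,"ty":0,"tz":30,"ax":0,"ay":0,"az":0},{"hand":0.58,"tx":0,"ty":0,"tz":25,"ax":0,"ay":0,"az":0},{"hand":0.58,"tx":0,"ty":0,"tz":15,"ax":0,"ay":0,"az":0},{"hand":0.58,"tx":0,"ty":0,"tz":12,"ax":0,"ay":0,"az":0},{"hand":0.58,"tx":0,"ty":0,"tz":7,"ax":0,"ay":0,"az":0},{"hand":0.58,"tx":0,"ty":0,"tz":0,"ax":0,"ay":0,"az":0}]'
python3 - <<'E'
from h import *
P=m0-.0115*n+.0705*u-.0775*yr
plan(P+.009*n,Rfile)
E
```

```text
t: 25.8
eef_pos: [0.5721, -0.0893, 0.1279]
tool_rot: [0.003, 0.954, -0.011, 0.3]
contact_force: [1.9, 0.4, -0.6]
opening: 0.423
finger_force: 0.9
t 25.8 pos [ 0.5721 -0.0893  0.1279] joints [-0.29 -0.09  1.89  0.22  0.76  1.2 ] F [ 1.9  0.4 -0.6] op 0.423 ff 0.9
turn [ 0.0017  0.0009 -0.0035] rows 1 each [ 0.0017  0.0009 -0.0035]
shift mm now-axes [ 0.4 -2.1 -0.5] goal-axes [ 0.4 -2.1 -0.5]
```

```bash
python3 -m creep '[{"hand":0.58,"tx":0,"ty":-2,"tz":0,"ax":0,"ay":0,"az":0},{"hand":1,"tx":0,"ty":0,"tz":0,"ax":0,"ay":0,"az":0},{"hand":1,"tx":0,"ty":0,"tz":0,"ax":0,"ay":0,"az":0},{"hand":1,"tx":0,"ty":0,"tz":0,"ax":0,"ay":0,"az":0},{"hand":1,"tx":0,"ty":0,"tz":0,"ax":0,"ay":0,"az":0},{"hand":1,"tx":0,"ty":0,"tz":0,"ax":0,"ay":0,"az":0}]' 60
python3 - <<'E'
from h import *
P=m0-.0115*n+.0705*u-.0765*yr
plan(P+.009*n,Rfile)
E
```

```text
t: 26.4
eef_pos: [0.5719, -0.0865, 0.1285]
tool_rot: [0.003, 0.954, -0.011, 0.3]
contact_force: [-4.1, 0.2, 5.3]
opening: 0.235
finger_force: 58.6
t 26.4 pos [ 0.5719 -0.0865  0.1285] joints [-0.28 -0.09  1.89  0.21  0.76  1.2 ] F [-4.1  0.2  5.3] op 0.235 ff 58.6
turn [ 0.0012  0.0006 -0.0026] rows 1 each [ 0.0012  0.0006 -0.0026]
shift mm now-axes [ 0.3 -0.3  0.3] goal-axes [ 0.3 -0.3  0.3]
```

```bash
python3 -m creep '[{"hand":1,"tx":0,"ty":0,"tz":-6,"ax":0,"ay":0,"az":0},{"hand":1,"tx":0,"ty":0,"tz":-10,"ax":0,"ay":0,"az":0},{"hand":1,"tx":0,"ty":0,"tz":-10,"ax":0,"ay":0,"az":0},{"hand":1,"tx":0,"ty":0,"tz":-15,"ax":0,"ay":0,"az":0},{"hand":1,"tx":0,"ty":0,"tz":-20,"ax":0,"ay":0,"az":0},{"hand":1,"tx":0,"ty":0,"tz":-25,"ax":0,"ay":0,"az":0},{"hand":1,"tx":0,"ty":0,"tz":-25,"ax":0,"ay":0,"az":0},{"hand":1,"tx":0,"ty":0,"tz":-20,"ax":0,"ay":0,"az":0},{"hand":1,"tx":0,"ty":0,"tz":0,"ax":0,"ay":0,"az":0}]'
python3 - <<'E'
from h import *
s=ctrl.sense()
p=tray(.036,.038,.0);p[2]=s["eef_pos"][2]
plan(p,down(9))
E
```

```text
t: 27.3
eef_pos: [0.4965, -0.085, 0.2377]
tool_rot: [0.004, 0.953, -0.011, 0.302]
contact_force: [0.6, -0.1, -0.6]
opening: 0.233
finger_force: 59.6
t 27.3 pos [ 0.4965 -0.085   0.2377] joints [-0.34 -0.44  1.94  0.2   1.06  1.21] F [ 0.6 -0.1 -0.6] op 0.233 ff 59.6
turn [ 0.0557 -0.6114 -0.1744] rows 5 each [ 0.0111 -0.1223 -0.0349]
shift mm now-axes [ -6.9 216.5  -4.7] goal-axes [-47.  211.5   0. ]
```

```bash
python3 -m creep '[{"hand":1,"tx":-1,"ty":15,"tz":-4,"ax":0,"ay":0,"az":0},{"hand":1,"tx":-1,"ty":30,"tz":0,"ax":0,"ay":0,"az":0},{"hand":1,"tx":-1,"ty":36,"tz":0,"ax":0,"ay":0,"az":0},{"hand":1,"tx":-1,"ty":36,"tz":0,"ax":0,"ay":0,"az":0},{"hand":1,"tx":-1,"ty":36,"tz":0,"ax":0,"ay":0,"az":0},{"hand":1,"tx":-1,"ty":33,"tz":0,"ax":0,"ay":0,"az":0},{"hand":1,"tx":-1,"ty":20,"tz":0,"ax":0,"ay":0,"az":0},{"hand":1,"tx":0,"ty":11,"tz":0,"ax":0,"ay":0,"az":0},{"hand":1,"tx":0,"ty":0,"tz":0,"ax":0.011,"ay":-0.122,"az":-0.035},{"hand":1,"tx":0,"ty":0,"tz":0,"ax":0.011,"ay":-0.122,"az":-0.035},{"hand":1,"tx":0,"ty":0,"tz":0,"ax":0.011,"ay":-0.122,"az":-0.035},{"hand":1,"tx":0,"ty":0,"tz":0,"ax":0.011,"ay":-0.122,"az":-0.035},{"hand":1,"tx":0,"ty":0,"tz":0,"ax":0.011,"ay":-0.122,"az":-0.035},{"hand":1,"tx":0,"ty":0,"tz":0,"ax":0,"ay":0,"az":0}]'
python3 - <<'E'
from h import *
plan(tray(.036,.038,.06),down(9))
E
```

```text
t: 28.7
eef_pos: [0.4855, -0.3003, 0.2322]
tool_rot: [-0.001, 0.997, 0.081, -0.003]
contact_force: [0.3, -0.5, -0.7]
opening: 0.231
finger_force: 59.7
t 28.7 pos [ 0.4855 -0.3003  0.2322] joints [-0.62  0.19  1.28 -0.    1.67  0.79] F [ 0.3 -0.5 -0.7] op 0.231 ff 59.7
turn [-0.0032  0.0056  0.0042] rows 1 each [-0.0032  0.0056  0.0042]
shift mm now-axes [ -1.4   1.1 172.2] goal-axes [ -2.4   0.6 172.2]
```

```bash
python3 -m creep '[{"hand":1,"tx":-2,"ty":0,"tz":20,"ax":-0.003,"ay":0.0056,"az":0.004},{"hand":1,"tx":0,"ty":0,"tz":40,"ax":0,"ay":0,"az":0},{"hand":1,"tx":0,"ty":0,"tz":45,"ax":0,"ay":0,"az":0},{"hand":1,"tx":0,"ty":0,"tz":35,"ax":0,"ay":0,"az":0},{"hand":1,"tx":0,"ty":0,"tz":25,"ax":0,"ay":0,"az":0},{"hand":1,"tx":0,"ty":0,"tz":15,"ax":0,"ay":0,"az":0},{"hand":1,"tx":0,"ty":0,"tz":10,"ax":0,"ay":0,"az":0},{"hand":1,"tx":0,"ty":0,"tz":5,"ax":0,"ay":0,"az":0},{"hand":1,"tx":0,"ty":0,"tz":3,"ax":0,"ay":0,"az":0},{"hand":1,"tx":0,"ty":0,"tz":0,"ax":0,"ay":0,"az":0}]'
python3 - <<'E'
from h import *
plan(tray(.036,.038,.022),down(9))
E
```

```text
t: 29.7
eef_pos: [0.4828, -0.3024, 0.0368]
tool_rot: [0.001, 0.997, 0.077, 0.002]
contact_force: [0.5, -0.5, -2.3]
opening: 0.234
finger_force: 59.7
t 29.7 pos [ 0.4828 -0.3024  0.0368] joints [-0.62  0.34  1.5   0.    1.29  0.79] F [ 0.5 -0.5 -2.3] op 0.234 ff 59.7
turn [ 0.0028 -0.0044 -0.0034] rows 1 each [ 0.0028 -0.0044 -0.0034]
shift mm now-axes [ 0.5 -1.1 14.8] goal-axes [ 0.6 -1.1 14.8]
```

```bash
python3 -m creep '[{"hand":1,"tx":0,"ty":-1,"tz":5,"ax":0.003,"ay":-0.004,"az":-0.003},{"hand":1,"tx":0,"ty":0,"tz":4,"ax":0,"ay":0,"az":0},{"hand":1,"tx":0,"ty":0,"tz":2,"ax":0,"ay":0,"az":0},{"hand":1,"tx":0,"ty":0,"tz":1,"ax":0,"ay":0,"az":0},{"hand":1,"tx":0,"ty":0,"tz":0,"ax":0,"ay":0,"az":0}]'
```

```text
t: 30.2
eef_pos: [0.4822, -0.3011, 0.0239]
tool_rot: [-0.001, 0.997, 0.078, -0.001]
contact_force: [0.4, 0.1, -0.6]
opening: 0.23
finger_force: 59.7
```

```bash
python3 -m creep '[{"hand":1,"tx":0,"ty":0,"tz":1.5,"ax":0,"ay":0,"az":0},{"hand":1,"tx":0,"ty":0,"tz":0,"ax":0,"ay":0,"az":0}]'
```

```text
t: 30.4
eef_pos: [0.4822, -0.3011, 0.0225]
tool_rot: [-0.001, 0.997, 0.078, -0.0]
contact_force: [1.0, -0.4, -1.6]
opening: 0.234
finger_force: 59.7
```

```bash
python3 -m creep '[{"hand":1,"tx":0,"ty":0,"tz":1,"ax":0,"ay":0,"az":0},{"hand":0.72,"tx":0,"ty":0,"tz":0,"ax":0,"ay":0,"az":0},{"hand":0.6,"tx":0,"ty":0,"tz":0,"ax":0,"ay":0,"az":0},{"hand":0.55,"tx":0,"ty":0,"tz":0,"ax":0,"ay":0,"az":0},{"hand":0.55,"tx":0,"ty":0,"tz":-5,"ax":0,"ay":0,"az":0},{"hand":0.55,"tx":0,"ty":0,"tz":-15,"ax":0,"ay":0,"az":0},{"hand":0.55,"tx":0,"ty":0,"tz":-35,"ax":0,"ay":0,"az":0},{"hand":0.55,"tx":0,"ty":0,"tz":-50,"ax":0,"ay":0,"az":0},{"hand":0.55,"tx":0,"ty":0,"tz":-50,"ax":0,"ay":0,"az":0},{"hand":0.55,"tx":0,"ty":0,"tz":-50,"ax":0,"ay":0,"az":0},{"hand":0.55,"tx":0,"ty":0,"tz":0,"ax":0,"ay":0,"az":0}]'
python3 - <<'E'
from h import *
c=ctrl.camera("scene")
print([(o[0],o[1][4],onz(c,o[0],.02).round(3).tolist()) for o in orange(c) if 200<o[0][0]<350])
for y in(-.038,.038):print(proj(c,tray(.061,y,.015)).round(1),tray(.061,y,.015).round(3))
for o in("file_c_handle","file_a_tip","bar_mid","tray","rack"):print(o,[(np.round(b["box"]).tolist(),round(b["p"],2)) for b in ctrl.boxes_of(c,o)[:4]])
b,g,r=[c["img"][...,i].astype(int) for i in range(3)]
bl=((b>110)&(r<70)).astype(np.uint8);k,l,st,ce=cv2.connectedComponentsWithStats(bl);print("blue",[(ce[i].round(1).tolist(),int(st[i,4])) for i in range(1,k) if st[i,4]>4])
m=((r>110)&(g<60)&(b<70)).astype(np.uint8);k,l,st,ce=cv2.connectedComponentsWithStats(m);print("red",[(ce[i].round(1).tolist(),int(st[i,4])) for i in range(1,k) if st[i,4]>1])
for Y in(.025,-.025):print(proj(c,m0-.0115*n+.137*u+Y*yr).round(1))
E
```

```text
t: 31.5
eef_pos: [0.4846, -0.3028, 0.2375]
tool_rot: [0.005, 0.997, 0.078, 0.006]
contact_force: [0.4, -0.3, 0.9]
opening: 0.453
finger_force: 0.0
[([257.6, 238.8], 99, [0.54, -0.287, 0.02]), ([236.8, 243.3], 58, [0.534, -0.372, 0.02]), ([309.7, 269.3], 1799, [0.761, -0.144, 0.02])]
[235.9 241.8] [ 0.52  -0.372  0.015]
[253.1 234.9] [ 0.508 -0.297  0.015]
file_c_handle [([310.0, 208.0, 16.0, 9.0], 0.52), ([400.0, 194.0, 19.0, 48.0], 0.45), ([361.0, 170.0, 51.0, 43.0], 0.35)]
file_a_tip [([227.0, 224.0, 12.0, 27.0], 0.52)]
bar_mid []
tray [([211.0, 204.0, 59.0, 57.0], 0.89)]
rack [([292.0, 196.0, 67.0, 52.0], 0.88)]
blue [([271.8, 11.1], 1516), ([296.5, 17.2], 224), ([322.1, 20.7], 124), ([267.2, 35.0], 196), ([398.6, 45.4], 5), ([388.7, 51.5], 66), ([405.2, 67.0], 349), ([334.0, 60.9], 47), ([394.3, 100.5], 280), ([332.1, 98.1], 48), ([297.1, 104.9], 10), ([329.9, 207.8], 16), ([321.2, 212.1], 46), ([335.6, 210.0], 21), ([259.3, 270.7], 6)]
red [([511.6, 66.9], 365), ([395.0, 205.5], 6)]
[336.  211.4]
[324.1 214.4]
```

```bash
python3 -c "
from station import ctrl
print(ctrl.finish_job())"
```

```text
the job is handed in; nothing more can be done
None
```

I handed in the job at about 31.5 s of the 72 s allowed: the bar is flat on the mat, both orange files are side by side in the tray, and both blue files are still in their notches. The judged result was not reported back, and by then I had used all 10 picture views, so I checked the files' final positions by image measurement only.

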